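# Snap a plate blank into a sloped roller-catch welding jig

## Robot

A 6-joint arm with a two-finger parallel gripper is mounted at the origin on the work surface; the furniture and walls round the work are solid. World frame = base frame: x ahead of the robot, y to its left, z up, the work surface at z = 0. Lengths are in m, angles in rad, forces in N, time in s.
With the tool pointing down it reaches from about 0.375 to 0.9 m from the base axis. Payload 3.1 kg.
Tool frame: the origin (TCP) lies midway between the tips of the shut fingers; the grasp point (between the pads) lies robot.tcp_to_grasp behind it (robot.tcp_to_grasp is the distance from the TCP to the grasp point, in m); z points along the fingers, y is the direction in which the jaws open and shut (so a half turn about z gives the same grasp; the last joint's range is limited). The gripper opens to 87 mm and grips with 3 to 60 N. Pads are 19 mm wide; open, the fingers measure 117 mm over their backs; the gripper's body (75 mm by 190 mm) begins 51 mm behind the grasp point.
Start: joints at [-0.178, 0.527, 1.433, -0, 1.181, -0.178], TCP at [0.625, 0, 0.223] pointing down, gripper open.
Joint ranges: [-3.08, 3.08], [-0.75, 2.2], [0.22, 2.44], [-1.43, 4.57], [0, 2.65], [-2.85, 2.85]. Speed limits (rad/s): [2.79, 2.79, 3.14, 3.14, 3.14, 3.14].

## Interface

Orientations are given as a unit quaternion [x, y, z, w].
In Python, from rig import robot, cams, nets gives the robot as it stands. The module is installed in compiled form; this text tells all that it offers.
- The arm moves only by the tool play_rows, never from a script. Its argument "commands" is a list of rows, each an object of numbers: "x", "y", "z": the shift along the tool's x, y, z in mm; "spin": the turn about the tool's z in rad. In form: [{"x": .., "y": .., "z": .., "spin": ..}, ...]. A call has 1 to 8 rows; each row shifts and turns the pose as measured when the row begins, along the tool's axes as they then stand; what a row does not reach is not made up. A row lasts 1/10 s, in which the tool goes at most 50 mm and 8.59 degrees, less where a joint would pass 70% of its speed; a pose out of reach is approached as far as the arm can. A call is refused whole if a number of a shift passes 50 or a number of a turn 0.15, either way. A call with a gripper value outside its range is refused whole. "grip" is the opening, from 0 (shut) to 1 (fully open), set as the call begins (left out, the last holds). The fingers move at their own pace and stop on an object; "newtons" is the grip in N (left out, the last holds). Time passes only in rows, so rows that do not move let the fingers close. It gives the time, the measured TCP pose, the force and the opening at its end, in the units of the state.
- robot.get_obs(): the state, without advancing time (a new reading comes with each control period).
- cams.camera(name): name is "scene" or "side" or "wrist"; returns a dict with "img" (384x512x3 uint8, red, green, blue), "fx", "fy", "cx", "cy" (pixels), "world_to_cam" (4x4, takes a point from world to camera coordinates); the wrist camera has in their place "mount" (4x4, takes a point from camera to tool coordinates, whose origin is the TCP and whose axes are the flange's). Camera axes: x right, y up, looking along -z (the intrinsics and any distortion apply to the point x, -y, -z); pixel columns grow to the right and rows downward; lengths in m; the calibration is good to about 2 mm. The wrist camera is an equidistant fisheye: a pixel r from the principal point sees the ray r / f radians off the axis. A picture is of the moment at which its call begins: read the wrist's pose just before it. There is no depth.
- robot.hand_in(): hands the job in, once; it reports no verdict.
Trained networks look in a picture, given as the dict that the camera call returned (one of the last four; its "shot" number tells which), for a name from the list of things; names that differ only in an ending like _2 or _b are one class to them, and where a whole thing is asked for, a point or a joint stands for the part that bears it (a point fixed in the world has none). Each returns a list of dicts, best first, with "conf" (0 to 1); they miss things now and then, are a little off and sometimes report something else, mostly with a low value. They report only what shows in the picture. A call takes as long as a camera call.
- nets.outline_of(picture, name): "region" (384x512 bool, what is visible of it) and "pixel" ([column, row] in pixels, amid what is visible of it).
The state is a dict: "time": time; "q": joint angles; "joint_velocities": joint speeds; "joint_torque": joint torques, N m; "position": TCP position; "tool_rot": TCP orientation; "ft_force": force on the tool from outside, world axes, zero at the start; "moment": the same for the moment, N m; "grip_width": finger opening in m.
Only numpy, scipy, OpenCV 4.12 (cv2) and the standard library are available. Lean on these libraries where they do the work, as an engineer would, in place of code of your own. Each camera call takes 0.05 s, during which the arm holds its last target.

## Task

Load the dark steel plate into the sloped jig for tacking: tuck one edge under the fixed lip at the low end, right up against its stop, then press the other edge down until the sprung roller snaps over it and the plate is locked flat and centred on the nest floor. Stop pressing once it has clicked, do not force it, let go of the plate and leave the orange gas cup and the small pale plate where they lie.

Things in the scene. Friction and masses are not known exactly. Their poses are not given: they have to be found in the camera images.
- plate_center (a point): centre of the dark grey loose steel plate, 50 x 50 x 10 mm (one corner is drawn clipped), 0.15 kg, lying flat on the table; axes along its edges, z through its thickness. All four ways round and both faces are equal.
- jig: the fixed jig: dark steel base 170 x 96 mm carrying a blue sloped deck, up to about 140 mm high; origin under the centre of its base. The low end of the slope is at its -x end. On the deck an aluminium nest carriage, 40 mm wide, is clamped; a seated plate overhangs it 5 mm on each side, and fingertips beside the plate may reach 8 mm below the plate's underside.
- deck: fixed frame of the sloped deck: x straight up the slope (25 degrees above level), y across, z square out of it. z = 0 is the nest floor. At nest setting 0 the origin is where the floor meets the stop wall at its low end; in each run the whole nest (stop, lip, roller) stands up to 6 mm up or down the slope (x) from there, not reported: feel for the stop.
- lip_nominal (a point): front edge of the steel lip at nest setting 0 (it moves with the nest, this point does not; axes as deck): the stop wall is at x = 0 and 17 mm high; the lip on it lies 13 to 17 mm above the floor and reaches 3.5 mm out over it. A plate leaning on stop and roller rises about 21 degrees from the floor, so about 46 from level; then tilt down to the floor.
- roller_nominal (a point): axis of the brass roller at nest setting 0 (axes as deck): 51.5 mm up from the stop, 13.9 mm above the floor; 8 mm thick, 30 mm long across the slope, overhanging a seated plate's end by about 3 mm. A housing 22 mm high starts 69 mm from the stop. A seated plate's centre is about 25 mm from the stop, 5 mm above the floor.
- catch (a joint): travel of the sprung roller catch up the slope, m: 0 = fully forward (both when the jig is empty and when the plate is locked under it), about 0.0025 while the plate's end face passes it, 0.007 end stop. Spring 800 N/m, 6 N preload. Pressing the raised edge peaks at 10 to 20 N, then yields with little force until the plate meets the rigid floor and the roller springs forward over it.
- cup_center (a point): centre of a small loose orange ceramic gas cup, 20 mm thick and 46 mm high, standing upright: leave it alone
- pale_center (a point): centre of a loose pale steel plate, 45 x 45 x 10 mm: leave it alone. Not listed, but solid: on the right of the table (-y) a 0.28 m high post clamp stands near x = 0.4, y = -0.2 to -0.3, and a big black fume hood hangs ahead on the right, its rim about 0.35 m above the table; a 0.165 m high drawer cabinet stands ahead on the left.

How it is judged:
By the outcome, as a careful person would: the job done as asked, in the order asked, and still so for the second after the job is handed in, with the robot touching nothing.
It also fails if it takes over 59 s, if anything falls off the work surface, if the arm or the gripper's body presses on something with over 40 N, if the wrist force passes 120 N, or if a joint passes its speed limit or range.

## Working session

There is one attempt and no reset: what is moved stays moved. The work goes in short steps, Python scripts to look and compute and a tool call to move; the robot and the scene stay as the last step left them, time stands still between calls to the robot, and variables do not carry over. Pictures are saved under pics/ and viewed, and the job is handed in when it is done.

Besides the shell and the picture viewer there is one more tool, called after "Emit:" as name([rows], argument=value, ...), one row to a line, values as JSON. play_rows: Moves the arm, as the interface text tells. Its arguments: {"type":"object","properties":{"commands":{"type":"array"},"grip":{"type":"number"},"newtons":{"type":"number"}},"required":["commands"]}

```bash
mkdir -p pics; ls; python3 - <<'E'
from rig import robot, cams, nets
import cv2, numpy as np, pickle
o=robot.get_obs()
for k,v in o.items(): print(k,np.round(v,4))
print(robot.tcp_to_grasp)
for n in ["scene","side","wrist"]:
    c=cams.camera(n)
    cv2.imwrite(f"pics/{n}0.png",c["img"][:,:,::-1])
    print(n,{k:(np.round(v,4).tolist() if k!='img' else 0) for k,v in c.items()})
    pickle.dump(c,open(f"{n}0.pkl","wb"))
    for nm in ["plate_center","jig","cup_center","pale_center"]:
        r=nets.outline_of(c,nm)
        print(n,nm,[(round(d["conf"],2),np.round(d["pixel"],1).tolist(),int(d["region"].sum())) for d in r][:3])
        pickle.dump(r,open(f"{n}0_{nm}.pkl","wb"))
E
```

```text
pics
time 0.0
q [-0.1785  0.5285  1.4339 -0.      1.1814 -0.1785]
joint_velocities [-0.0003 -0.0003 -0.0005 -0.0002 -0.0002 -0.0005]
joint_torque [-5.00000e-04 -4.40045e+01 -1.76594e+01  6.33000e-02  5.83000e-02
 -2.00000e-04]
position [6.243e-01 1.000e-04 2.216e-01]
tool_rot [ 7.071e-01  7.071e-01 -6.000e-04 -9.000e-04]
ft_force [ 0.6154  0.295  -0.1001]
moment [ 0.049   0.0032 -0.0411]
grip_width 0.0866
0.0187
scene {'img': 0, 'fx': 392.9395, 'fy': 392.9395, 'cx': 251.2187, 'cy': 186.8989, 'world_to_cam': [[0.5018, -0.8648, 0.0148, -0.2386], [0.6709, 0.4, 0.6245, -0.3989], [-0.546, -0.3034, 0.7809, -0.6423], [0.0, 0.0, 0.0, 1.0]], 'shot': 1}
scene plate_center [(0.78, [187.6, 196.5], 386)]
scene jig [(0.57, [284.8, 202.4], 3001)]
scene cup_center []
scene pale_center [(0.87, [281.7, 282.2], 492)]
side {'img': 0, 'fx': 386.9356, 'fy': 386.9356, 'cx': 260.2798, 'cy': 192.6146, 'world_to_cam': [[-0.9954, -0.0937, -0.0212, 0.4991], [0.0444, -0.6452, 0.7627, -0.0649], [-0.0851, 0.7582, 0.6464, -0.8992], [0.0, 0.0, 0.0, 1.0]], 'shot': 2}
side plate_center [(0.66, [272.0, 263.7], 442)]
side jig [(0.64, [245.0, 190.4], 2609)]
side cup_center [(0.49, [210.7, 245.3], 34)]
side pale_center [(0.61, [309.1, 177.0], 210), (0.42, [271.3, 263.5], 487)]
wrist {'img': 0, 'fx': 297.3186, 'fy': 297.3186, 'cx': 254.7074, 'cy': 187.5029, 'mount': [[-0.0003, 0.958, 0.2869, 0.0795], [1.0, 0.0002, 0.0002, -0.0003], [0.0002, 0.2869, -0.958, -0.1626], [0.0, 0.0, 0.0, 1.0]], 'shot': 3}
wrist plate_center [(0.87, [129.8, 45.4], 1198)]
wrist jig [(0.83, [202.2, 180.8], 8119)]
wrist cup_center [(0.71, [222.1, 30.4], 276)]
wrist pale_center [(0.44, [198.5, 178.6], 8180)]
```

View pics/scene0.png

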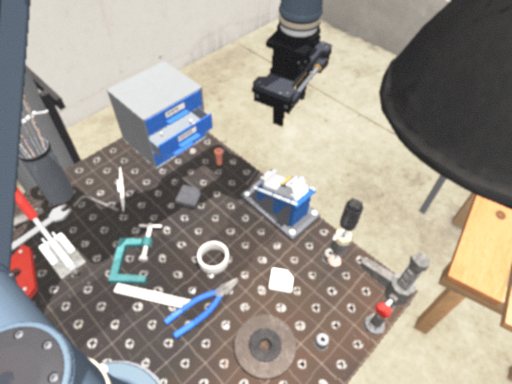

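View pics/side0.png

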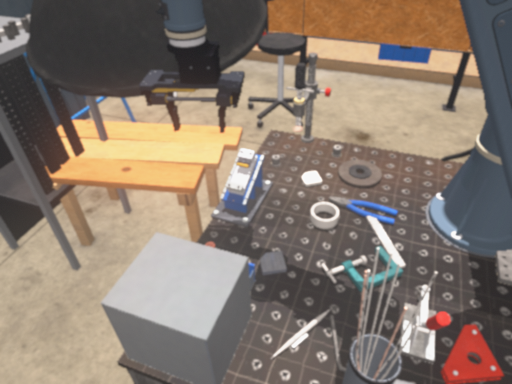

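View pics/wrist0.png

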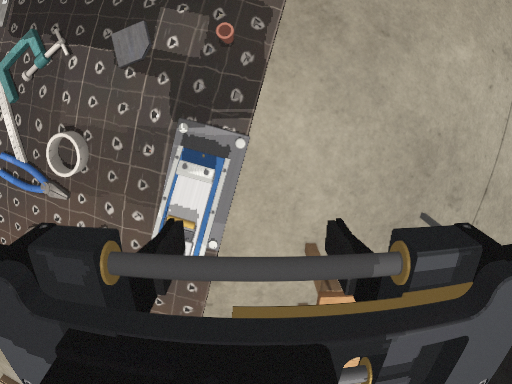

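```bash
cat > h.py <<'E'
import numpy as np, cv2, pickle
from scipy.spatial.transform import Rotation as R
def tool(o):
    T=np.eye(4); T[:3,:3]=R.from_quat(o["tool_rot"]).as_matrix(); T[:3,3]=o["position"]; return T
def ray(c,px,o=None):
    px=np.atleast_2d(px).astype(float)
    u=(px[:,0]-c["cx"])/c["fx"]; v=(px[:,1]-c["cy"])/c["fy"]
    if "mount" in c:
        r=np.hypot(u,v)+1e-12; s=np.sin(r)/r; d=np.stack([u*s,-v*s,-np.cos(r)],1); M=tool(o)@c["mount"]
    else:
        d=np.stack([u,-v,-np.ones_like(u)],1); M=np.linalg.inv(c["world_to_cam"])
    return M[:3,3],d@M[:3,:3].T
def onz(c,px,z,o=None):
    p,d=ray(c,px,o); t=(z-p[2])/d[:,2]; return p+d*t[:,None]
def proj(c,P,o=None):
    P=np.atleast_2d(P)
    W=np.linalg.inv(tool(o)@c["mount"]) if "mount" in c else np.array(c["world_to_cam"])
    p=P@W[:3,:3].T+W[:3,3]; x,y,z=p[:,0],-p[:,1],-p[:,2]
    if "mount" in c:
        rr=np.hypot(x,y)+1e-12; r=np.arctan2(rr,z); u=x/rr*r; v=y/rr*r
    else: u=x/z; v=y/z
    return np.stack([u*c["fx"]+c["cx"],v*c["fy"]+c["cy"]],1)
def snap(name,tag):
    from rig import robot,cams
    o=robot.get_obs(); c=cams.camera(name)
    cv2.imwrite(f"pics/{tag}.png",c["img"][:,:,::-1]); pickle.dump((o,c),open(f"{tag}.pkl","wb")); return o,c
def crop(c,tag,x0,x1,y0,y1,k):
    im=c["img"][y0:y1,x0:x1,::-1]; im=cv2.resize(im,None,fx=k,fy=k,interpolation=cv2.INTER_CUBIC)
    cv2.imwrite(f"pics/{tag}.png",im)
E
python3 - <<'E'
from h import *
from rig import robot
o=robot.get_obs()
c=pickle.load(open("wrist0.pkl","rb")); s=pickle.load(open("scene0.pkl","rb")); d=pickle.load(open("side0.pkl","rb"))
r=pickle.load(open("wrist0_plate_center.pkl","rb"))[0]
m=r["region"].astype(np.uint8); cn=max(cv2.findContours(m,0,2)[0],key=cv2.contourArea)
W=onz(c,cn[:,0],0.01,o); rect=cv2.minAreaRect((W[:,:2]*1000).astype(np.float32)); print(rect)
for nm,f,cc in [("scene",s,s),("side",d,d)]:
    r=pickle.load(open(nm+"0_plate_center.pkl","rb"))[0]
    print(nm,onz(cc,r["pixel"],.007))
print("cup",onz(c,[225,30],0.046,o),onz(c,[225,36],0.0,o)); print("pale",onz(s,[281,280],.01))
crop(c,"w0c",60,270,100,270,3.8/1)
crop(s,"s0c",160,340,140,250,4.4)
crop(d,"d0c",190,300,140,290,4)
E
```

```text
((464.05926513671875, 163.7949981689453), (52.82346725463867, 51.39821243286133), 15.350741386413574)
scene [[0.45615751 0.16406451 0.007     ]]
side [[0.46087811 0.16882524 0.007     ]]
cup [[0.5912927  0.16273506 0.046     ]] [[0.58680545 0.16579162 0.        ]]
pale [[ 0.3776306  -0.12692444  0.01      ]]
```

View pics/w0c.png

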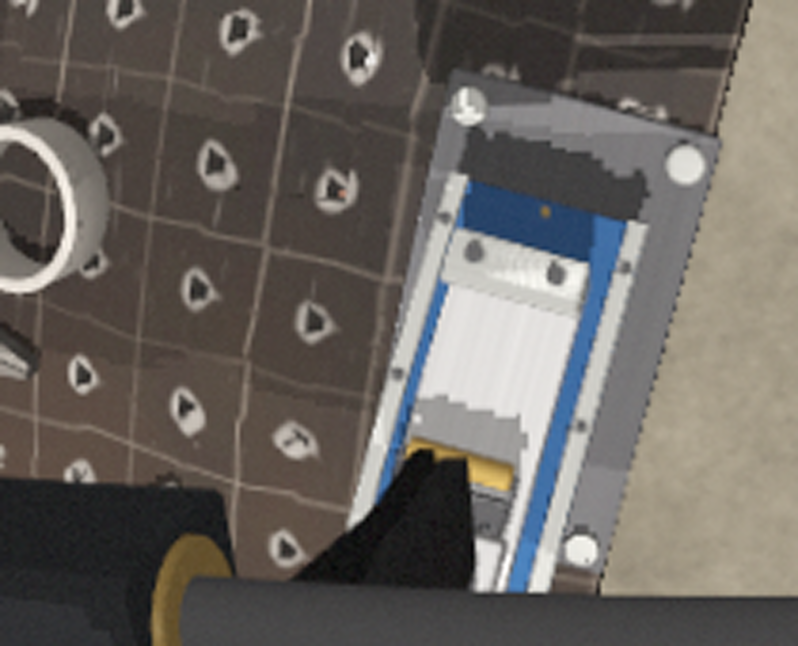

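View pics/s0c.png

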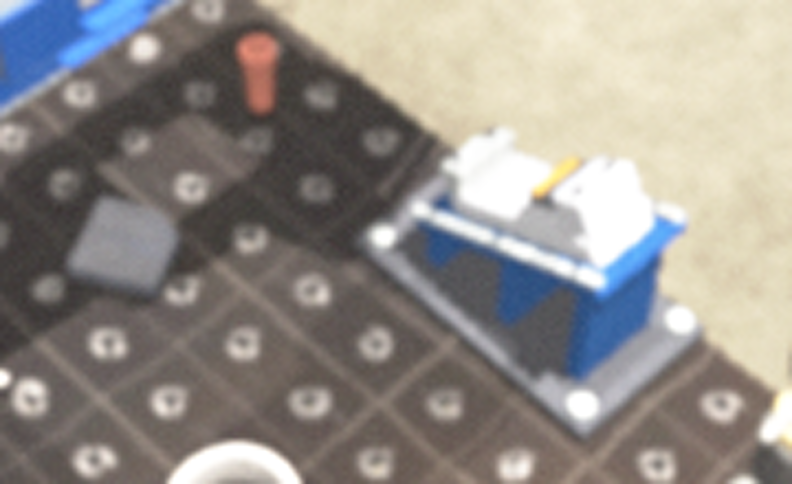

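View pics/d0c.png

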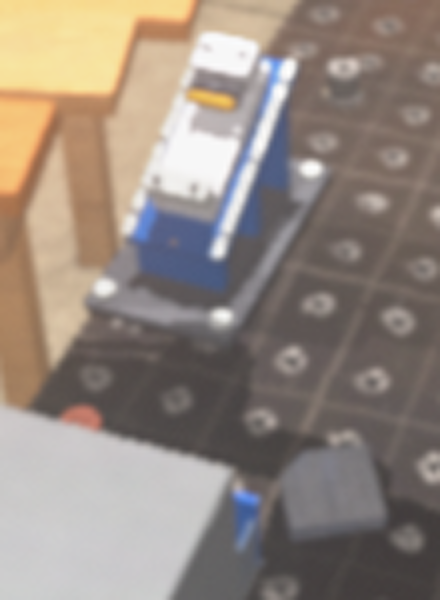

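Emit:
play_rows([
  {"x": -30, "y": -25, "z": -15},
  {"x": -30, "y": -25, "z": -15},
  {"x": 0, "y": 0, "z": 0},
  {"x": 0, "y": 0, "z": 0},
])

```text
invalid input
```

```bash
python3 - <<'E'
from h import *
o,c=snap("wrist","w1"); print(o["time"],o["position"],o["tool_rot"])
big=cv2.resize(c["img"][:,:,::-1],None,fx=1.56,fy=1.56,interpolation=cv2.INTER_CUBIC); cv2.imwrite("pics/w1b.png",big)
from rig import nets
for nm in ["plate_center","jig","lip_nominal","catch","cup_center"]:
    try:
        r=nets.outline_of(c,nm); print(nm,[(round(d["conf"],2),np.round(d["pixel"],1).tolist(),int(d["region"].sum())) for d in r][:3])
        pickle.dump(r,open(f"w1_{nm}.pkl","wb"))
    except Exception as e: print(nm,e)
E
```

```text
0.75 [6.24979496e-01 2.98356226e-05 2.22600805e-01] [7.07108740e-01 7.07104821e-01 2.31278392e-05 2.98974844e-05]
plate_center [(0.71, [132.2, 41.6], 1187)]
jig [(0.76, [200.0, 181.9], 8345)]
lip_nominal []
catch [(0.74, [187.9, 227.0], 249)]
cup_center [(0.8, [222.7, 34.2], 276)]
```

View pics/w1b.png

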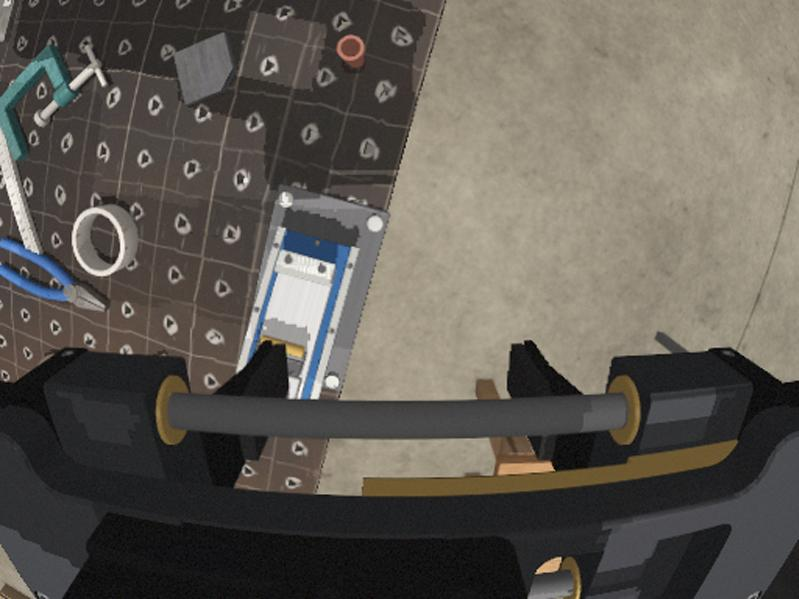

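Emit:
play_rows([
  {"x": -30, "y": -40, "z": -15, "spin": 0},
  {"x": -30, "y": -40, "z": -15, "spin": 0},
  {"x": 0, "y": 0, "z": 0, "spin": 0},
  {"x": 0, "y": 0, "z": 0, "spin": 0},
])

```text
time: 1.45
position: [0.5452, -0.06, 0.2513]
tool_rot: [0.707, 0.708, -0.0, -0.0]
ft_force: [0.8, 0.3, -0.2]
grip_width: 0.087
```

```bash
python3 - <<'E'
from h import *
o,c=snap("wrist","w1"); print(o["time"],o["position"],o["tool_rot"],o["joint_velocities"])
big=cv2.resize(c["img"][:,:,::-1],None,fx=1.56,fy=1.56,interpolation=cv2.INTER_CUBIC); cv2.imwrite("pics/w1b.png",big)
from rig import nets
for nm in ["plate_center","jig","catch"]:
    r=nets.outline_of(c,nm); print(nm,[(round(d["conf"],2),np.round(d["pixel"],1).tolist(),int(d["region"].sum())) for d in r][:3])
    pickle.dump(r,open(f"w1_{nm}.pkl","wb"))
E
```

```text
1.45 [ 0.54516876 -0.05997453  0.25128101] [ 7.06513407e-01  7.07699631e-01 -1.45908533e-04 -1.27738282e-04] [-0.02731631 -0.02954239  0.02725088 -0.02071793  0.02055987 -0.01007541]
plate_center [(0.73, [192.7, 7.6], 659)]
jig [(0.6, [256.8, 142.3], 8851)]
catch [(0.81, [254.8, 163.5], 582)]
```

View pics/w1b.png

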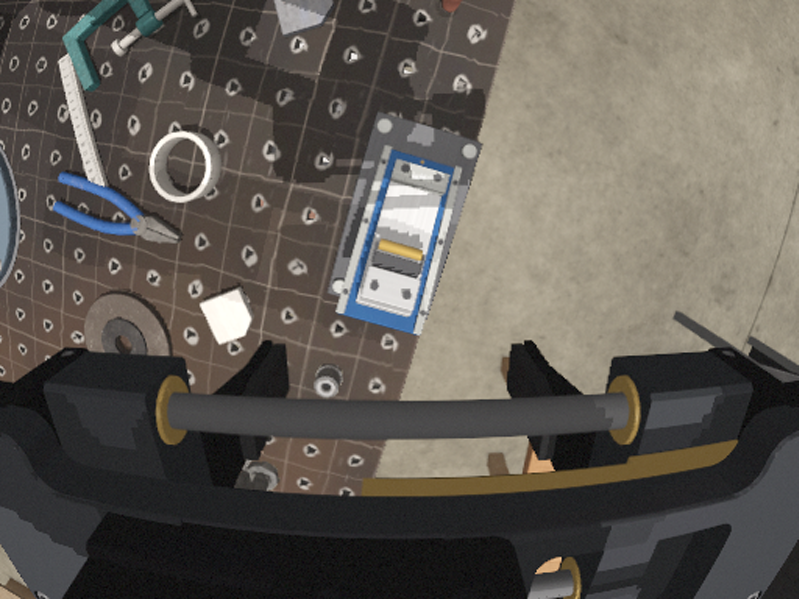

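```bash
python3 - <<'E'
from h import *
o,c=pickle.load(open("w1.pkl","rb"))
crop(c,"w1c",200,320,60,220,5)
crop(c,"w1c1",205,315,60,160,7)
crop(c,"w1c2",205,315,130,220,7)
E
```

```text
(no output)
```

View pics/w1c1.png

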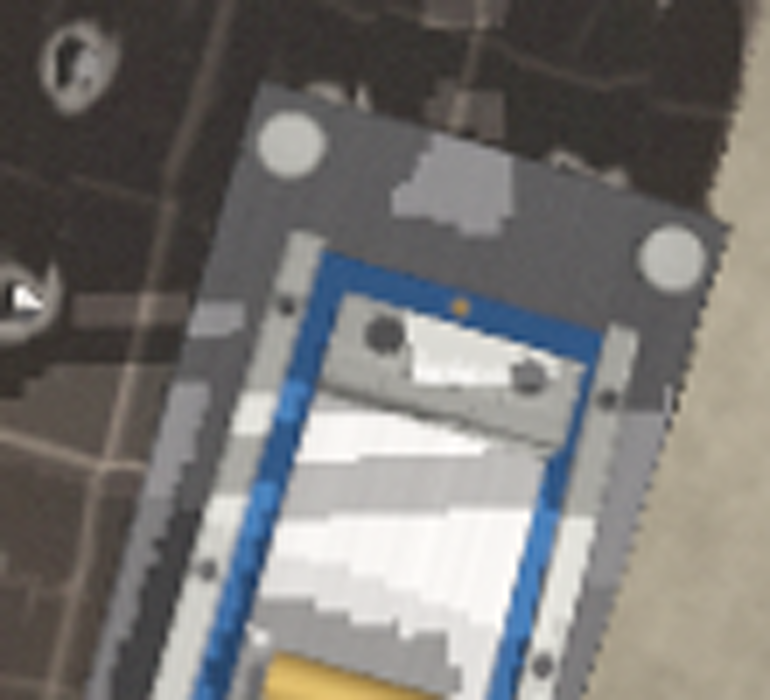

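View pics/w1c2.png

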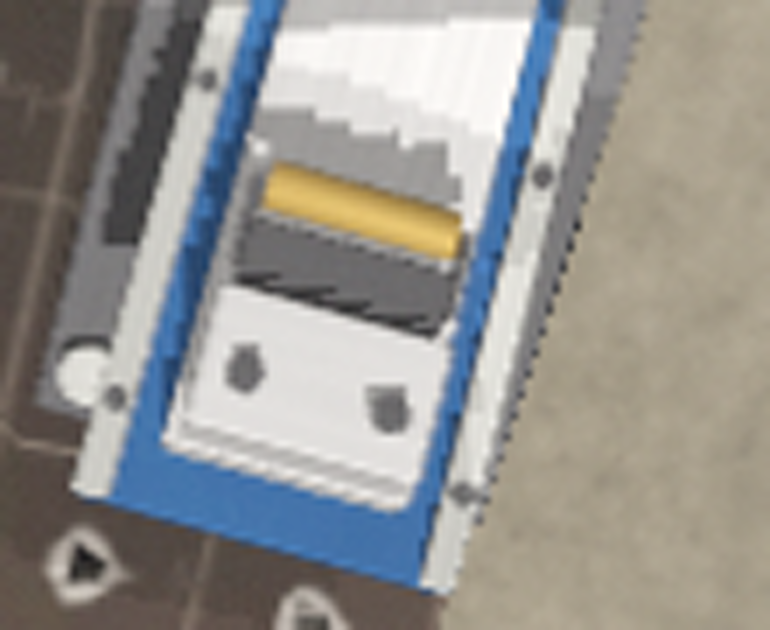

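```bash
cat > fit.py <<'E'
from h import *
from scipy.optimize import least_squares
o,c=pickle.load(open("w1.pkl","rb")); s=pickle.load(open("scene0.pkl","rb")); d=pickle.load(open("side0.pkl","rb"))
a=np.radians(25); ex=np.array([np.cos(a),0,np.sin(a)]); ez=np.array([-np.sin(a),0,np.cos(a)]); ey=np.array([0,1.,0])
k1=lambda u,v:(205+u/7,60+v/7); k2=lambda u,v:(205+u/7,130+v/7)
ss=lambda u,v:(160+u/4.4,140+v/4.4); dd=lambda u,v:(190+u/4,140+v/4)
# (view, px, kind, args)
obs=[("w",k1(292,145),"b",(-1,-1)),("w",k1(672,258),"b",(-1,1)),("w",k2(88,375),"b",(1,-1)),
 ("w",k1(262,83),"c",(-85,-48)),("w",k1(728,230),"c",(-85,48)),
 ("w",k1(320,383),"n",(3.5,-20,17)),("w",k1(552,455),"n",(3.5,20,17)),
 ("w",k2(270,185),"n",(51.5,-15,17)),("w",k2(460,238),"n",(51.5,15,17)),
 ("s",ss(383,236),"b",(-1,-1)),("s",ss(582,404),"b",(1,-1)),("s",ss(681,320),"b",(1,1)),
 ("d",dd(104,288),"b",(-1,1)),("d",dd(221,318),"b",(-1,-1)),("d",dd(311,170),"b",(1,-1)),
 ("d",dd(188,96),"n",(51.5,15,17)),("d",dd(235,103),"n",(51.5,-15,17)),
 ("s",ss(538,192),"n",(51.5,-15,17)),("s",ss(575,163),"n",(51.5,15,17))]
V={"w":(c,o),"s":(s,None),"d":(d,None)}
def pts(p):
    X,Y,yaw,bx,by,zb,zc,nx,nz=p[:9]; off={"w":np.zeros(2),"s":p[9:11],"d":p[11:13]}
    cy,sy=np.cos(yaw),np.sin(yaw); Rz=np.array([[cy,-sy,0],[sy,cy,0],[0,0,1]]); out=[]
    for v,px,k,q in obs:
        if k=="b": L=np.array([q[0]*bx,q[1]*by,zb])
        elif k=="c": L=np.array([q[0],q[1],zc])
        else: L=np.array([nx,0,nz])+q[0]*ex+q[1]*ey+q[2]*ez
        P=(Rz@L)/1000+np.array([X,Y,0]); out.append((v,px,P))
    return out,off
def res(p):
    out,off=pts(p); r=[]
    for v,px,P in out:
        cc,oo=V[v]; e=proj(cc,P,oo)[0]+off[v]-px; r+=list(e/(1 if v=="w" else 1.0))
    r+=list(np.array(p[9:13])/1.5)
    r+=[(p[5]-12)/10,(p[6]-10)/10]
    return np.array(r)
p0=[.54,-.01,-1.85,75,38,12,10,-60,60,0,0,0,0]
f=least_squares(res,p0,x_scale=[.01,.01,.1,10,10,5,5,10,10,1,1,1,1],loss="soft_l1")
print(np.round(f.x,4)); 
for (v,px,k,q),e in zip(obs,res(f.x)[:2*len(obs)].reshape(-1,2)): print(v,k,q,np.round(e,1))
p=f.x; cy,sy=np.cos(p[2]),np.sin(p[2]); Rz=np.array([[cy,-sy,0],[sy,cy,0],[0,0,1]])
O=Rz@np.array([p[7],0,p[8]])/1000+[p[0],p[1],0]; print("nest origin",O,"yaw deg",np.degrees(p[2]))
np.savez("nest.npz",O=O,yaw=p[2])
E
python3 fit.py
```

```text
[ 5.49600e-01 -3.49000e-02 -1.85520e+00  7.41926e+01  3.80218e+01
  1.04694e+01  2.90360e+00 -3.06104e+01  6.44228e+01  3.42600e-01
  2.80000e-03  7.67200e-01 -1.58400e-01]
w b (-1, -1) [-0.   0.1]
w b (-1, 1) [-0.   0.4]
w b (1, -1) [ 0.1 -0.1]
w c (-85, -48) [-0.4 -0.1]
w c (-85, 48) [ 0.2 -0.6]
w n (3.5, -20, 17) [-0.1  0.2]
w n (3.5, 20, 17) [1.1 0.2]
w n (51.5, -15, 17) [-0.2 -0.1]
w n (51.5, 15, 17) [-0.4  0. ]
s b (-1, -1) [-0.2 -0.3]
s b (1, -1) [0.2 0.2]
s b (1, 1) [0.1 0.1]
d b (-1, 1) [ 0.  -0.1]
d b (-1, -1) [-0.   0.2]
d b (1, -1) [ 0.2 -0.2]
d n (51.5, 15, 17) [-0.2 -0.3]
d n (51.5, -15, 17) [-0.3  0.5]
s n (51.5, -15, 17) [-0.8  0.4]
s n (51.5, 15, 17) [ 0.3 -0.3]
nest origin [ 0.55814512 -0.0055092   0.06442276] yaw deg -106.29410687470777
```

```bash
python3 - <<'E'
from h import *
s=pickle.load(open("scene0.pkl","rb"))
print(onz(s,[[155,161],[212,130],[111,92],[222,158]],0)); print(onz(s,[[147,120],[211,120]],0.12)); 
E
```

```text
[[5.10771113e-01 3.07731115e-01 0.00000000e+00]
 [6.83035870e-01 2.46215589e-01 1.11022302e-16]
 [6.64481851e-01 5.99440151e-01 0.00000000e+00]
 [6.08397541e-01 1.65213476e-01 0.00000000e+00]]
[[0.52932059 0.31994255 0.12      ]
 [0.60775574 0.18981942 0.12      ]]
```

Emit:
play_rows([
  {"x": 40, "y": -20, "z": 12, "spin": 0},
  {"x": 40, "y": -20, "z": 12, "spin": 0},
  {"x": 40, "y": -20, "z": 12, "spin": 0},
  {"x": 40, "y": -20, "z": 12, "spin": 0},
  {"x": 0, "y": 0, "z": 0, "spin": -0.134},
  {"x": 0, "y": 0, "z": 0, "spin": -0.134},
  {"x": 0, "y": 0, "z": 0, "spin": 0},
])

```text
time: 2.35
position: [0.4676, 0.1103, 0.1976]
tool_rot: [0.598, 0.801, 0.0, 0.0]
ft_force: [0.6, -0.7, 0.5]
grip_width: 0.0872
```

```bash
cat > plate.py <<'E'
import sys
from h import *
from rig import nets
tag=sys.argv[1]
o,c=snap("wrist",tag); print(o["time"],o["position"],o["tool_rot"],np.abs(o["joint_velocities"]).max())
r=nets.outline_of(c,"plate_center"); print([(round(d["conf"],2),np.round(d["pixel"],1).tolist(),int(d["region"].sum())) for d in r][:3])
m=r[0]["region"].astype(np.uint8); cn=max(cv2.findContours(m,0,2)[0],key=cv2.contourArea)
W=onz(c,cn[:,0],0.01,o); print(cv2.minAreaRect((W[:,:2]*1000).astype(np.float32)))
x,y=np.round(r[0]["pixel"]).astype(int); x0=max(x-60,0);y0=max(y-45,0); print("crop",x0,y0)
crop(c,tag+"c",x0,x0+120,y0,y0+90,6)
E
python3 plate.py w2
```

```text
2.35 [0.46755756 0.11033665 0.19756818] [5.98426434e-01 8.01177624e-01 4.39308919e-05 4.63856724e-04] 0.04475426803200494
[(0.8, [261.9, 121.2], 1681)]
((460.9378967285156, 164.70111083984375), (50.79811096191406, 48.635498046875), 16.572246551513672)
crop 202 76
```

View pics/w2c.png

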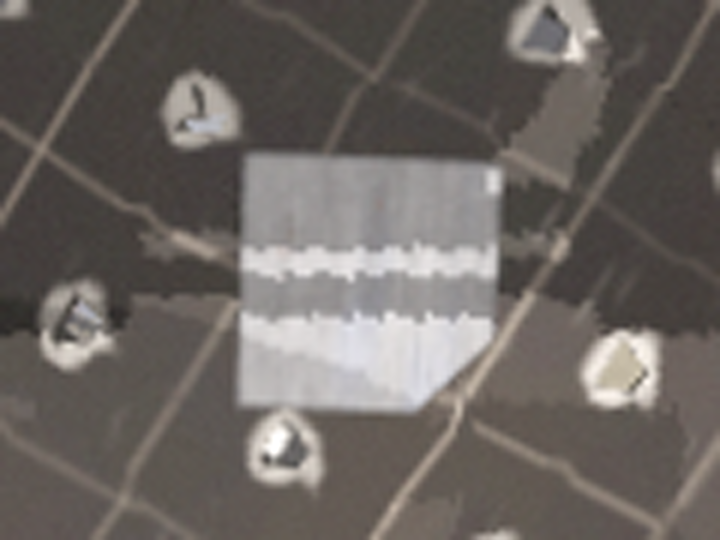

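View pics/w2.png

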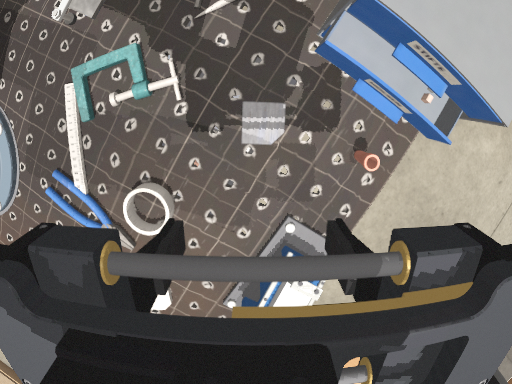

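```bash
python3 - <<'E'
from h import *
o,c=pickle.load(open("w2.pkl","rb"))
u=np.array([[245,153],[501,163],[237,404],[493,412]])/6+[202,76]
P=onz(c,u,0.01,o)*1000; print(np.round(P,1))
for a,b in [(0,1),(2,3),(0,2),(1,3)]:
    d=P[b]-P[a]; print(np.hypot(*d[:2]),np.degrees(np.arctan2(d[1],d[0])))
C=P.mean(0); print(C)
T=tool(o); print(np.degrees(np.arctan2(T[1,1],T[0,1])), "tool coords of centre", (np.linalg.inv(T)@np.append(C/1000,1))[:3]*1000)
E
```

```text
[[431.9 182.1  10. ]
 [480.  194.6  10. ]
 [444.2 134.   10. ]
 [493.2 147.   10. ]]
49.722863970579084 14.551995123278445
50.7469459276958 14.80977544998464
49.65785104870944 -75.68715278357963
49.43584286955577 -74.50187485011445
[462.31573878 164.40328103  10.        ]
16.485438649790712 tool coords of centre [ 53.46107341  10.19889732 187.53771428]
```

Emit:
play_rows([
  {"x": 7, "y": 2, "z": 30, "spin": 0.03},
  {"x": 7, "y": 2, "z": 30, "spin": 0},
  {"x": 7, "y": 2, "z": 30, "spin": 0},
  {"x": 7, "y": 2, "z": 30, "spin": 0},
  {"x": 7, "y": 2, "z": 30, "spin": 0},
  {"x": 0, "y": 0, "z": 20, "spin": 0},
  {"x": 0, "y": 0, "z": 5, "spin": 0},
])

```text
time: 3.15
position: [0.4822, 0.1455, 0.019]
tool_rot: [0.621, 0.784, 0.006, 0.008]
ft_force: [-1.5, -0.4, 0.4]
grip_width: 0.0872
```

```bash
cat > where.py <<'E'
from h import *
from rig import robot
import sys
o=robot.get_obs(); T=tool(o)
print("t",o["time"],"p",np.round(o["position"]*np.array(1000.0),1),"yaw y",round(np.degrees(np.arctan2(T[1,1],T[0,1])),2),"F",np.round(o["ft_force"],1),"M",np.round(o["moment"],3),"g",o["grip_width"])
if len(sys.argv)>1:
    C=np.array([float(v) for v in sys.argv[1:4]]); print("in tool",np.round((np.linalg.inv(T)@np.append(C/1000,1))[:3]*1000,1))
E
python3 where.py 462.3 164.4 5
```

```text
t 3.15 p [482.2 145.5  19. ] yaw y 13.19 F [-1.5 -0.4  0.4] M [-0.002 -0.009 -0.011] g 0.08721132293654785
in tool [ 23.  -15.3  13.6]
```

Emit:
play_rows([
  {"x": 0, "y": 0, "z": 0, "spin": 0},
  {"x": 0, "y": 0, "z": 0, "spin": 0},
])

```text
time: 3.35
position: [0.4831, 0.1451, 0.0187]
tool_rot: [0.622, 0.783, 0.006, 0.008]
ft_force: [0.3, -0.5, -0.2]
grip_width: 0.0871
```

```bash
python3 where.py 462.3 164.4 5; python3 - <<'E'
from h import *
from rig import robot
o=robot.get_obs(); print(o["q"],o["joint_velocities"],tool(o).round(4))
E
```

```text
t 3.35 p [483.1 145.1  18.7] yaw y 13.01 F [ 0.3 -0.5 -0.2] M [-0.033  0.019  0.032] g 0.08708081924769226
in tool [ 23.6 -16.2  13.3]
[ 0.0711158   0.71257168  1.89313834 -0.00406821  0.51660309 -0.15240501] [-0.00519651 -0.00154545 -0.00807401 -0.00075997  0.0026567   0.00940994] [[-2.250e-01  9.742e-01  1.940e-02  4.831e-01]
 [ 9.743e-01  2.251e-01 -6.000e-04  1.451e-01]
 [-5.000e-03  1.870e-02 -9.998e-01  1.870e-02]
 [ 0.000e+00  0.000e+00  0.000e+00  1.000e+00]]
```

Emit:
play_rows([
  {"x": 2, "y": -5, "z": 0, "spin": -0.033},
  {"x": 2, "y": -5, "z": 3, "spin": 0},
  {"x": 1, "y": -5, "z": 4, "spin": 0},
  {"x": 0, "y": -1, "z": 4, "spin": 0},
  {"x": 0, "y": 0, "z": 0, "spin": 0},
])

```text
time: 3.85
position: [0.4672, 0.1458, 0.0101]
tool_rot: [0.609, 0.793, 0.008, 0.01]
ft_force: [0.9, 1.1, 0.3]
grip_width: 0.0872
```

```bash
python3 where.py 462.3 164.4 5
```

```text
t 3.85 p [467.2 145.8  10.1] yaw y 14.98 F [0.9 1.1 0.3] M [0.042 0.016 0.019] g 0.08719712261242442
in tool [19.2 -0.1  5. ]
```

Emit:
play_rows([
  {"x": 0, "y": 0, "z": 4, "spin": 0},
  {"x": 0.5, "y": 0, "z": 3, "spin": 0},
  {"x": 0, "y": 0, "z": 0, "spin": 0},
])

```text
time: 4.15
position: [0.4677, 0.1464, 0.0025]
tool_rot: [0.609, 0.793, 0.008, 0.011]
ft_force: [0.6, -0.8, 0.8]
grip_width: 0.0868
```

Emit:
play_rows([
  {"x": 0, "y": 0, "z": 0, "spin": 0},
  {"x": 0, "y": 0, "z": 0, "spin": 0},
  {"x": 0, "y": 0, "z": 0, "spin": 0},
  {"x": 0, "y": 0, "z": 0, "spin": 0},
  {"x": 0, "y": 0, "z": 0, "spin": 0},
  {"x": 0, "y": 0, "z": 0, "spin": 0},
], grip=0.5, newtons=3)

```text
time: 4.75
position: [0.468, 0.1464, 0.0024]
tool_rot: [0.609, 0.793, 0.008, 0.011]
ft_force: [-0.2, 0.0, -0.3]
grip_width: 0.0503
```

```bash
python3 where.py 462.3 164.4 5; python3 - <<'E'
from h import *
o,c=snap("wrist","w3")
E
```

```text
t 4.75 p [468.  146.4   2.4] yaw y 14.97 F [-0.2  0.  -0.3] M [0.004 0.003 0.043] g 0.05028354490081428
in tool [18.9 -0.7 -2.7]
```

View pics/w3.png

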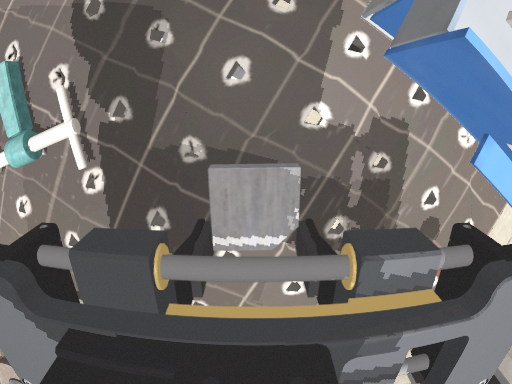

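Emit:
play_rows([
  {"x": 0, "y": 0, "z": -8, "spin": 0},
  {"x": 0, "y": 0, "z": -8, "spin": 0},
  {"x": 0, "y": 0, "z": -8, "spin": 0},
  {"x": 0, "y": 0, "z": 0, "spin": 0},
], grip=0.4)

```text
time: 5.2
position: [0.4668, 0.1464, 0.0283]
tool_rot: [0.609, 0.793, 0.008, 0.01]
ft_force: [-1.1, 0.0, -1.6]
grip_width: 0.0498
```

```bash
python3 where.py; python3 - <<'E'
from h import *
o,c=snap("wrist","w4")
crop(c,"w4c",150,350,130,270,4)
E
```

```text
t 5.2 p [466.8 146.4  28.3] yaw y 14.97 F [-1.1  0.  -1.6] M [-0.019  0.026  0.028] g 0.04977221679717175
```

View pics/w4c.png

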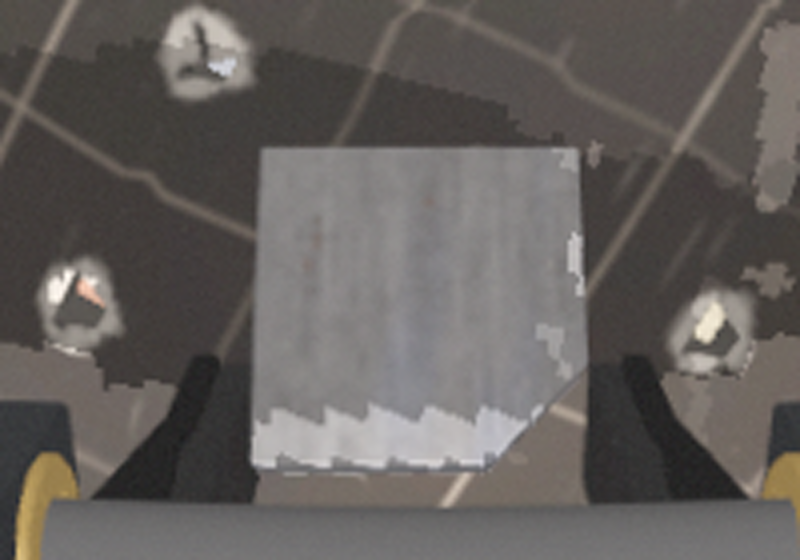

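```bash
cat > tilt.py <<'E'
from h import *
from scipy.optimize import least_squares
def pl(phi,px,pz,y0,half=5):
    # plate in tool frame: pivot (grip point) at plate coord (-px,0,0) from centre ; low edge at +x ; phi>0 droops low edge(tool +z)
    def f(P):
        P=np.atleast_2d(P)-np.array([-px,0,0]); cs,sn=np.cos(phi),np.sin(phi)
        return np.stack([P[:,0]*cs-P[:,2]*sn*-1*-1 if 0 else P[:,0]*cs+P[:,2]*sn, P[:,1]+y0, P[:,0]*sn-P[:,2]*cs+pz],1)
    return f   # plate z up -> tool -z ; 
def fit(o,c,corn,px=18.7,pz=-3.0):
    T=tool(o)
    loc={"TL":(25,-25,5),"TR":(25,25,5),"BL":(-25,-25,5),"BR":(-25,25,5),"tl":(25,-25,-5),"tr":(25,25,-5),"bl":(-25,-25,-5)}
    def res(p):
        phi,y0,px_,pz_=p; f=pl(phi,px_,pz_,y0); r=[]
        for k,q in corn.items():
            w=T@np.append(f(loc[k])[0]/1000,1); r+=list(proj(c,w[:3],o)[0]-q)
        return np.array(r+[(px_-px)/1.5,(pz_-pz)/1.5,y0/2])
    s=least_squares(res,[0.2,0,px,pz]); return s.x,res(s.x)
E
python3 - <<'E'
from tilt import *
o,c=pickle.load(open("w4.pkl","rb"))
k=lambda u,v:np.array([150+u/4,130+v/4])
x,r=fit(o,c,{"TL":k(262,148),"TR":k(578,148),"BL":k(252,468)}); print(np.degrees(x[0]),x[1:],r.round(1))
E
```

```text
35.348511538880466 [ 0.27538969 18.86468746 -2.55056234] [ 0.   0.1  0.6  0.1 -0.6 -0.1  0.1  0.3  0.1]
```

Emit:
play_rows([
  {"x": 0, "y": 0, "z": -4, "spin": 0},
  {"x": 0, "y": 0, "z": -4, "spin": 0},
  {"x": 0, "y": 0, "z": 0, "spin": 0},
])

```text
time: 5.55
position: [0.4664, 0.1464, 0.0367]
tool_rot: [0.609, 0.793, 0.008, 0.01]
ft_force: [-0.5, -0.2, -0.1]
grip_width: 0.0501
```

```bash
python3 where.py; python3 - <<'E'
from h import *
o,c=snap("wrist","w5")
crop(c,"w5c",150,350,130,270,4)
E
```

```text
t 5.55 p [466.4 146.4  36.7] yaw y 14.97 F [-0.5 -0.2 -0.1] M [-0.073  0.032  0.001] g 0.050114115598928
```

View pics/w5c.png

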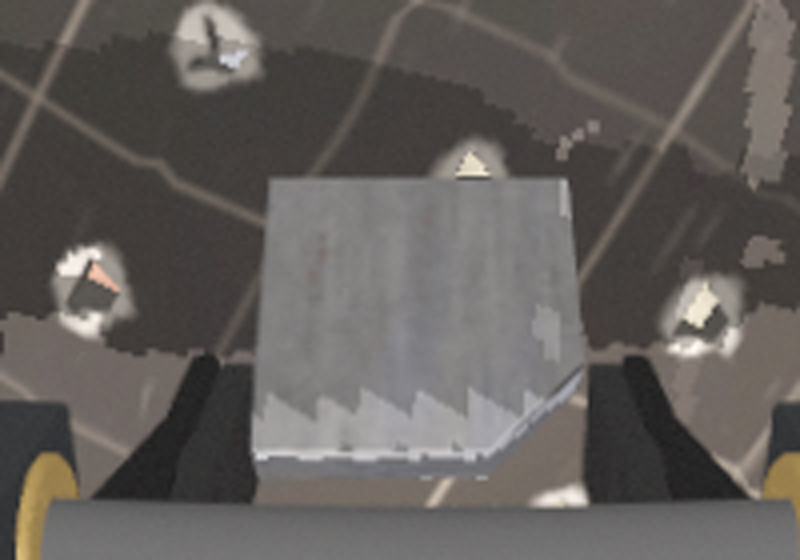

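```bash
python3 - <<'E'
from tilt import *
o,c=pickle.load(open("w5.pkl","rb"))
k=lambda u,v:np.array([150+u/4,130+v/4])
x,r=fit(o,c,{"TL":k(270,179),"TR":k(567,180),"BL":k(254,453),"bl":k(260,477)}); print(np.degrees(x[0]),x[1:],r.round(1))
E
```

```text
52.375639390645446 [ 0.40642546 19.07039847 -2.04800635] [ 0.7  0.   1.  -0.2 -1.1 -0.4 -0.5  0.5  0.2  0.6  0.2]
```

Emit:
play_rows([
  {"x": 0, "y": 0, "z": 0, "spin": 0},
  {"x": 0, "y": 0, "z": 0, "spin": 0},
  {"x": 0, "y": 0, "z": -10, "spin": 0},
  {"x": 0, "y": 0, "z": -20, "spin": 0},
  {"x": 0, "y": 0, "z": -20, "spin": 0},
  {"x": 0, "y": 0, "z": -20, "spin": 0},
  {"x": 0, "y": 0, "z": -20, "spin": 0},
  {"x": 0, "y": 0, "z": -20, "spin": 0},
], newtons=35)

```text
time: 6.4
position: [0.4599, 0.1461, 0.1489]
tool_rot: [0.609, 0.793, 0.004, 0.006]
ft_force: [-0.0, 0.7, -2.4]
grip_width: 0.0493
```

Emit:
play_rows([
  {"x": 0, "y": 0, "z": -15, "spin": 0.09},
  {"x": 0, "y": 0, "z": 0, "spin": 0.09},
  {"x": 0, "y": 0, "z": 0, "spin": 0.09},
  {"x": 0, "y": 0, "z": 0, "spin": 0.09},
  {"x": 0, "y": 0, "z": 0, "spin": 0.09},
  {"x": 0, "y": 0, "z": 0, "spin": 0.09},
  {"x": 0, "y": 0, "z": 0, "spin": 0},
])

```text
time: 7.1
position: [0.4581, 0.1466, 0.1709]
tool_rot: [0.805, 0.593, 0.008, 0.006]
ft_force: [-0.8, 0.4, -0.6]
grip_width: 0.0494
```

```bash
python3 where.py 549.4 -35.3 105.5; python3 - <<'E'
from h import *
o,c=snap("wrist","w6")
crop(c,"w6c",150,350,130,270,4)
E
```

```text
t 7.1 p [458.1 146.6 170.9] yaw y -17.22 F [-0.8  0.4 -0.6] M [-0.04   0.045  0.036] g 0.04938568630497805
in tool [-147.2  139.7   67.3]
```

View pics/w6c.png

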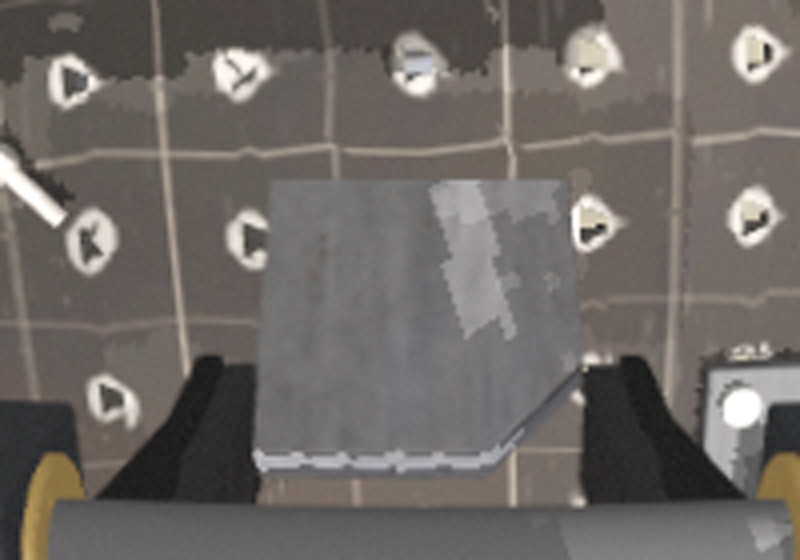

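Emit:
play_rows([
  {"x": -18, "y": 17, "z": 0, "spin": -0.016},
  {"x": -18, "y": 17, "z": 0, "spin": 0},
  {"x": -18, "y": 17, "z": 0, "spin": 0},
  {"x": -18, "y": 17, "z": 0, "spin": 0},
  {"x": -18, "y": 17, "z": 0, "spin": 0},
  {"x": -18, "y": 17, "z": 0, "spin": 0},
  {"x": -18, "y": 17, "z": 0, "spin": 0},
  {"x": -10, "y": 8, "z": 0, "spin": 0},
])

```text
time: 7.95
position: [0.5424, -0.0225, 0.1729]
tool_rot: [0.793, 0.609, 0.007, 0.004]
ft_force: [0.7, -0.5, -1.4]
grip_width: 0.0489
```

Emit:
play_rows([
  {"x": 0, "y": 0, "z": 0, "spin": 0},
  {"x": 0, "y": 0, "z": 0, "spin": 0},
])

```text
time: 8.15
position: [0.5421, -0.0233, 0.1726]
tool_rot: [0.793, 0.609, 0.007, 0.004]
ft_force: [-0.7, 0.2, -2.7]
grip_width: 0.0489
```

```bash
python3 where.py 549.4 -35.3 105.5; python3 - <<'E'
from h import *
o,c=snap("wrist","w7")
crop(c,"w7c",150,350,130,270,4)
print(tool(o).round(4))
E
```

```text
t 8.15 p [542.1 -23.3 172.6] yaw y -14.98 F [-0.7  0.2 -2.7] M [0.011 0.061 0.011] g 0.04889379616920905
in tool [-10.1   9.2  67.2]
[[ 0.2585  0.9659  0.0151  0.5421]
 [ 0.966  -0.2585  0.0022 -0.0233]
 [ 0.006   0.014  -0.9999  0.1726]
 [ 0.      0.      0.      1.    ]]
```

View pics/w7c.png

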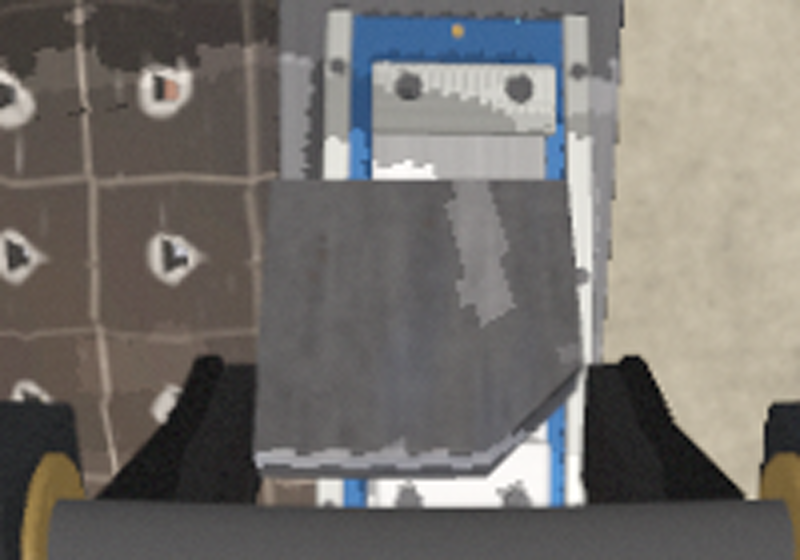

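Emit:
play_rows([
  {"x": -5, "y": 4.5, "z": 0, "spin": 0.023},
  {"x": -5, "y": 4.5, "z": 0, "spin": 0},
  {"x": 0, "y": 0, "z": 10, "spin": 0},
  {"x": 0, "y": 0, "z": 10, "spin": 0},
  {"x": 0, "y": 0, "z": 10, "spin": 0},
  {"x": 0, "y": 0, "z": 10, "spin": 0},
  {"x": 0, "y": 0, "z": 0, "spin": 0},
  {"x": 0, "y": 0, "z": 0, "spin": 0},
])

```text
time: 9.0
position: [0.5461, -0.0322, 0.1277]
tool_rot: [0.799, 0.601, 0.005, 0.001]
ft_force: [-0.3, 0.0, -2.0]
grip_width: 0.0488
```

```bash
python3 where.py 549.4 -35.3 105.5; python3 - <<'E'
from h import *
o,c=snap("wrist","w8")
crop(c,"w8c",150,350,110,250,4)
E
```

```text
t 9.0 p [546.1 -32.2 127.7] yaw y -16.12 F [-0.3  0.  -2. ] M [-0.025  0.096 -0.061] g 0.04883318646434228
in tool [-2.2  3.9 22.2]
```

View pics/w8c.png

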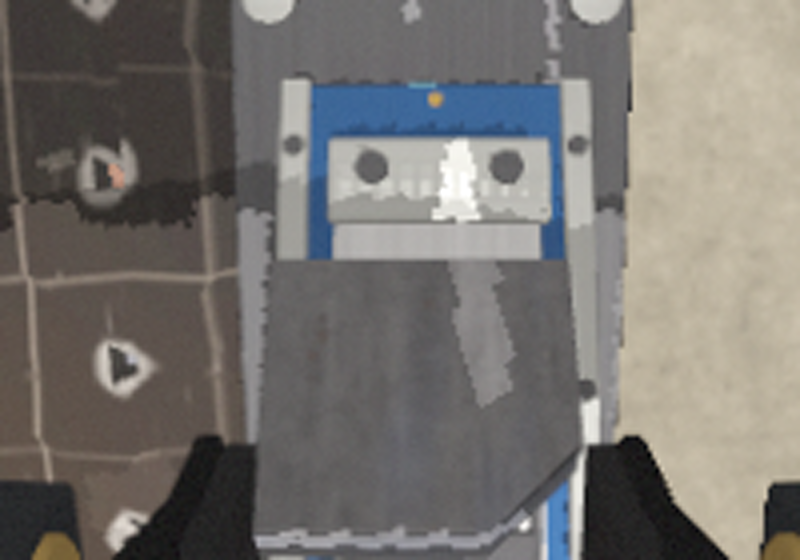

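Emit:
play_rows([
  {"x": -2, "y": 3.6, "z": 0, "spin": 0.003},
  {"x": 0, "y": 0, "z": 6, "spin": 0},
  {"x": 0, "y": 0, "z": 6, "spin": 0},
  {"x": 0, "y": 0, "z": 0, "spin": 0},
  {"x": 0, "y": 0, "z": 0, "spin": 0},
])

```text
time: 9.55
position: [0.5503, -0.0357, 0.1158]
tool_rot: [0.8, 0.6, 0.006, 0.002]
ft_force: [0.1, 0.5, -2.1]
grip_width: 0.0489
```

```bash
python3 where.py 549.4 -35.3 105.5; python3 - <<'E'
from h import *
o,c=snap("wrist","w9")
crop(c,"w9c",150,350,110,250,4)
o,s=snap("side","d9"); crop(s,"d9c",190,300,110,230,5)
o,s=snap("scene","s9"); crop(s,"s9c",210,330,100,220,5)
E
```

```text
t 9.55 p [550.3 -35.7 115.8] yaw y -16.32 F [ 0.1  0.5 -2.1] M [-0.014  0.024  0.01 ] g 0.04893839352940574
in tool [ 0.  -1.1 10.3]
```

View pics/w9c.png

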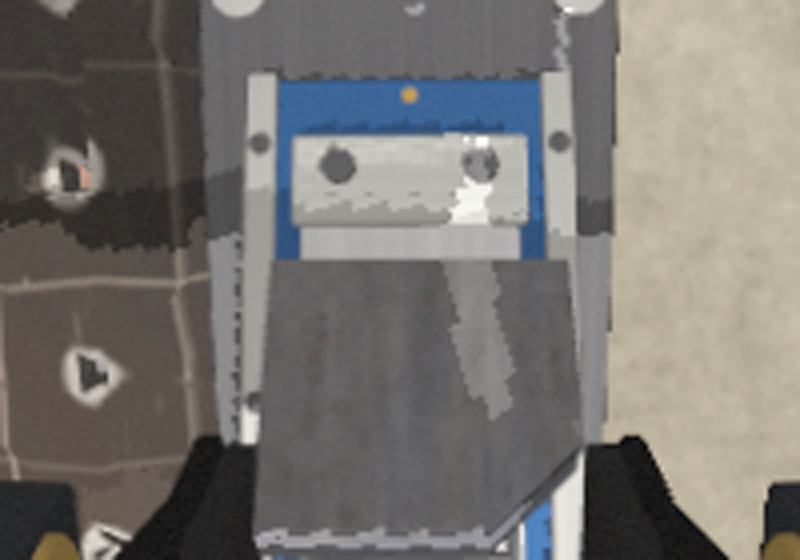

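View pics/d9c.png

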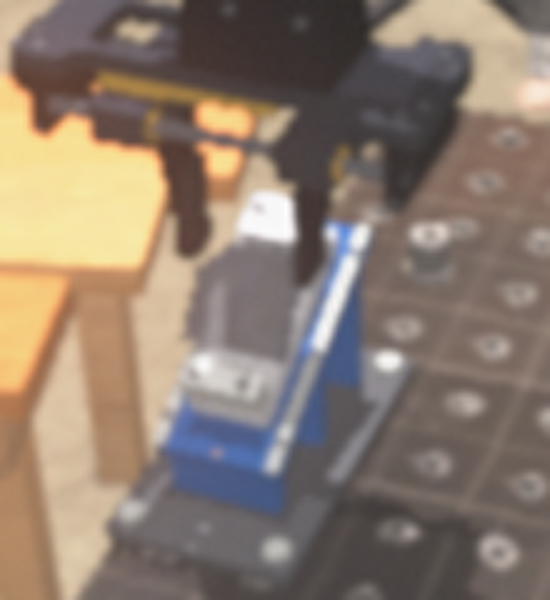

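View pics/s9c.png

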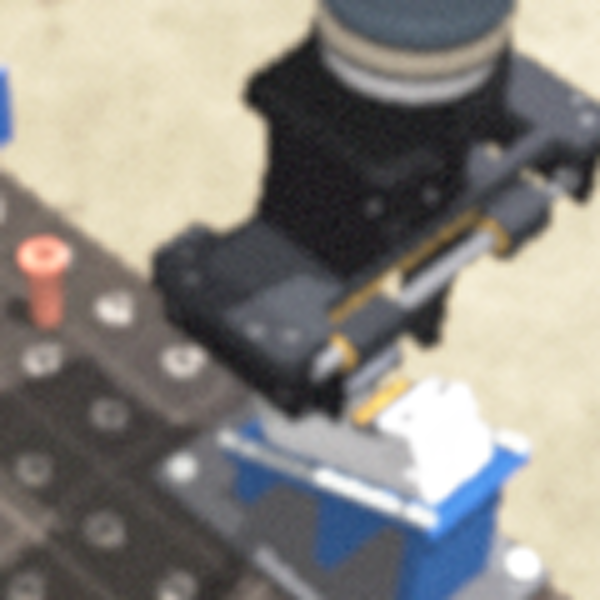

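```bash
python3 - <<'E'
from tilt import *
o,c=pickle.load(open("w9.pkl","rb"))
k=lambda u,v:np.array([150+u/4,110+v/4])
x,r=fit(o,c,{"TL":k(271,260),"TR":k(567,260),"BL":k(254,531),"bl":k(260,553)}); print(np.degrees(x[0]),x[1:],r.round(1))
z=np.load("nest.npz"); O=z["O"]*1000; yw=float(z["yaw"]); a=np.radians(25)
hx=np.array([np.cos(yw),np.sin(yw),0]); ex=hx*np.cos(a)+[0,0,np.sin(a)]; ez=-hx*np.sin(a)+[0,0,np.cos(a)]; ey=np.array([-hx[1],hx[0],0])
D=np.stack([ex,ey,ez])
T=tool(o); f=pl(x[0],x[2],x[3],x[1])
L=[(25,0,5),(25,0,-5),(-25,0,5),(-25,0,-5),(0,0,0),(25,-25,-5),(25,25,-5)]
for l in L:
    w=(T@np.append(f(l)[0]/1000,1))[:3]*1000; print(l,"deck",np.round(D@(w-O),1))
for q in [(3.5,-20,17),(3.5,20,17),(3.5,-20,13),(3.5,20,13)]:
    w=O+np.array(q)@D; print(q,proj(c,w/1000,o)[0], (proj(c,w/1000,o)[0]-[150,110])*4)
E
```

```text
53.272476848762146 [ 0.04072451 19.25543417 -1.94648703] [ 0.6 -0.1  0.9 -0.2 -0.9 -0.7 -0.4  1.   0.4  0.7  0. ]
(25, 0, 5) deck [ 9.3  1.4 18.9]
(25, 0, -5) deck [14.   1.4 10.1]
(-25, 0, 5) deck [53.5  0.9 42.3]
(-25, 0, -5) deck [58.2  1.  33.4]
(0, 0, 0) deck [33.8  1.2 26.2]
(25, -25, -5) deck [ 13.9 -23.6   9.8]
(25, 25, -5) deck [14.1 26.4 10.3]
(3.5, -20, 17) [224.10376919 167.0756782 ] [296.41507676 228.30271282]
(3.5, 20, 17) [282.75214013 166.88801231] [531.00856053 227.55204924]
(3.5, -20, 13) [224.62628965 168.33515997] [298.50515862 233.34063986]
(3.5, 20, 13) [282.16567333 168.14881776] [528.66269332 232.59527106]
```

Emit:
play_rows([
  {"x": 0, "y": -1.6, "z": 0, "spin": 0},
  {"x": 0, "y": 0, "z": 4, "spin": 0},
  {"x": 0, "y": 0, "z": 4, "spin": 0},
  {"x": 0, "y": 0, "z": 0, "spin": 0},
  {"x": 0, "y": 0, "z": 0, "spin": 0},
])

```text
time: 10.2
position: [0.5492, -0.0351, 0.1078]
tool_rot: [0.8, 0.6, 0.007, 0.003]
ft_force: [0.1, -0.5, -1.5]
grip_width: 0.0488
```

```bash
cat > nestpos.py <<'E'
from tilt import *
from rig import robot
import sys
def deckframe():
    z=np.load("nest.npz"); O=z["O"]*1000; yw=float(z["yaw"]); a=np.radians(25)
    hx=np.array([np.cos(yw),np.sin(yw),0]); ex=hx*np.cos(a)+[0,0,np.sin(a)]; ez=-hx*np.sin(a)+[0,0,np.cos(a)]; ey=np.array([-hx[1],hx[0],0])
    return O,np.stack([ex,ey,ez])
if __name__=="__main__":
    o=robot.get_obs(); O,D=deckframe(); T=tool(o); f=pl(np.radians(53.0),19.2,-2,0.04)
    print("t",o["time"],"p",np.round(o["position"]*np.array(1000.),1),"F",np.round(o["ft_force"],1),"Fdeck",np.round(D@o["ft_force"],1),"g",round(o["grip_width"]*1000,1),"rot",np.round(T[2,:2],4))
    print("tcp deck",np.round(D@(o["position"]*np.array(1000.)-O),1))
    for l in [(25,0,5),(25,0,-5),(-25,0,-5)]:
        w=(T@np.append(f(l)[0]/1000,1))[:3]*1000; print(l,"deck",np.round(D@(w-O),1))
E
python3 nestpos.py
```

```text
t 10.2 p [549.2 -35.1 107.8] F [ 0.1 -0.5 -1.5] Fdeck [-0.2  0.2 -1.5] g 48.8 rot [0.0069 0.0125]
tcp deck [46.3 -0.3 26.3]
(25, 0, 5) deck [ 5.7  0.1 12. ]
(25, 0, -5) deck [10.3  0.2  3.2]
(-25, 0, -5) deck [54.7 -0.3 26.3]
```

Emit:
play_rows([
  {"x": 0, "y": 0, "z": 1.5, "spin": 0},
  {"x": 1, "y": 0, "z": 0.5, "spin": 0},
  {"x": 1, "y": 0, "z": 0.5, "spin": 0},
  {"x": 1, "y": 0, "z": 0.5, "spin": 0},
  {"x": 0, "y": 0, "z": 0, "spin": 0},
])

```text
time: 10.7
position: [0.551, -0.0321, 0.1056]
tool_rot: [0.8, 0.6, 0.007, 0.004]
ft_force: [0.4, 0.3, -0.1]
grip_width: 0.0487
```

```bash
python3 nestpos.py
```

```text
t 10.7 p [551.  -32.1 105.6] F [ 0.4  0.3 -0.1] Fdeck [-0.4  0.3  0.1] g 48.7 rot [0.0072 0.0145]
tcp deck [42.3  0.6 25.7]
(25, 0, 5) deck [ 1.7  1.  11.5]
(25, 0, -5) deck [6.3 1.1 2.6]
(-25, 0, -5) deck [50.6  0.5 25.7]
```

Emit:
play_rows([
  {"x": 0.7, "y": -0.7, "z": 0.8, "spin": 0},
  {"x": 0.7, "y": -0.3, "z": 0.8, "spin": 0},
  {"x": 0, "y": 0, "z": 0, "spin": 0},
])

```text
time: 11.0
position: [0.551, -0.0312, 0.1046]
tool_rot: [0.8, 0.6, 0.007, 0.005]
ft_force: [-0.4, -0.1, 0.3]
grip_width: 0.0486
```

```bash
python3 nestpos.py
```

```text
t 11.0 p [551.  -31.2 104.6] F [-0.4 -0.1  0.3] Fdeck [ 0.3 -0.4  0.2] g 48.6 rot [0.0057 0.0163]
tcp deck [41.2  0.3 25.1]
(25, 0, 5) deck [ 0.6  0.8 10.8]
(25, 0, -5) deck [5.2 0.9 2. ]
(-25, 0, -5) deck [49.5  0.3 25.2]
```

Emit:
play_rows([
  {"x": 1, "y": -0.5, "z": 1, "spin": 0},
  {"x": 1, "y": -0.3, "z": 0.8, "spin": 0},
  {"x": 0, "y": 0, "z": 0, "spin": 0},
])

```text
time: 11.3
position: [0.5509, -0.0315, 0.1044]
tool_rot: [0.799, 0.601, 0.006, 0.007]
ft_force: [0.7, 0.7, 0.4]
grip_width: 0.0492
```

```bash
python3 nestpos.py
```

```text
t 11.3 p [550.9 -31.5 104.4] F [0.7 0.7 0.4] Fdeck [-0.6  0.5  0.7] g 49.2 rot [0.0015 0.0182]
tcp deck [41.3  0.4 24.8]
(25, 0, 5) deck [ 0.8  0.9 10.4]
(25, 0, -5) deck [5.5 1.  1.5]
(-25, 0, -5) deck [49.7  0.4 24.9]
```

Emit:
play_rows([
  {"x": 3, "y": 0, "z": 1.4, "spin": 0},
])

```text
time: 11.4
position: [0.5513, -0.031, 0.1041]
tool_rot: [0.798, 0.602, 0.004, 0.008]
ft_force: [-7.7, -14.2, 18.0]
grip_width: 0.0491
```

```bash
python3 nestpos.py;  python3 - <<'E'
from h import *
o,c=snap("wrist","w10")
crop(c,"w10c",150,350,110,250,4)
E
python3 nestpos.py
```

```text
t 11.4 p [551.3 -31.  104.1] F [ -7.7 -14.2  18. ] Fdeck [21.9 -3.4  9.6] g 49.1 rot [-0.0034  0.0183]
tcp deck [40.6  0.6 24.8]
(25, 0, 5) deck [ 0.2  1.  10.1]
(25, 0, -5) deck [4.9 1.2 1.3]
(-25, 0, -5) deck [48.9  0.6 24.9]
t 11.45 p [551.3 -31.  104.2] F [ -6.2 -10.3  11.8] Fdeck [15.5 -3.1  5.7] g 49.1 rot [-0.0039  0.0182]
tcp deck [40.7  0.6 24.9]
(25, 0, 5) deck [ 0.3  1.  10.2]
(25, 0, -5) deck [5.  1.1 1.4]
(-25, 0, -5) deck [49.   0.6 25. ]
```

View pics/w10c.png

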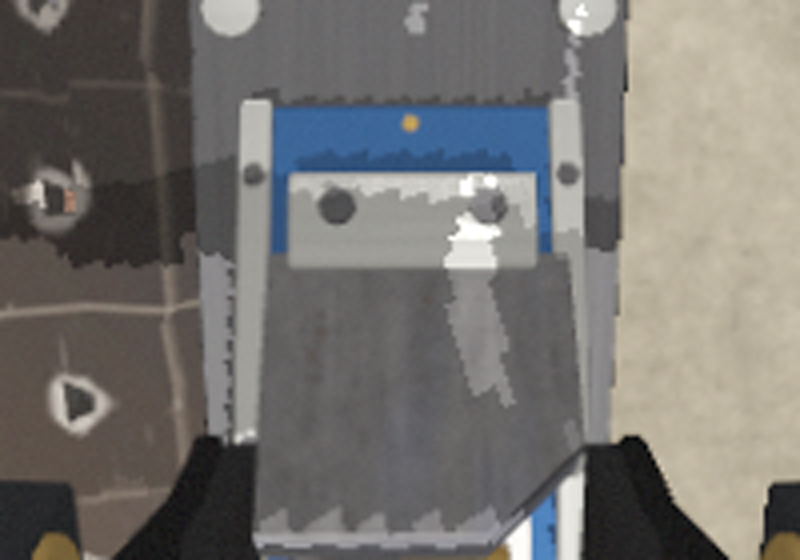

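Emit:
play_rows([
  {"x": -1.5, "y": -1.0, "z": -0.5, "spin": 0.005},
  {"x": 0, "y": -0.3, "z": 0, "spin": 0},
  {"x": 0, "y": 0, "z": 0, "spin": 0},
])

```text
time: 11.75
position: [0.5503, -0.0316, 0.1049]
tool_rot: [0.8, 0.599, 0.005, 0.009]
ft_force: [-0.7, 0.5, 1.9]
grip_width: 0.049
```

```bash
python3 nestpos.py;  python3 - <<'E'
from h import *
o,c=snap("wrist","w11")
crop(c,"w11c",150,350,110,250,4)
E
```

```text
t 11.75 p [550.3 -31.6 104.9] F [-0.7  0.5  1.9] Fdeck [ 0.6 -0.8  1.8] g 49.0 rot [-0.0018  0.02  ]
tcp deck [41.8 -0.3 25.2]
(25, 0, 5) deck [ 1.3  0.4 10.6]
(25, 0, -5) deck [6.  0.5 1.8]
(-25, 0, -5) deck [50.1 -0.3 25.3]
```

View pics/w11c.png

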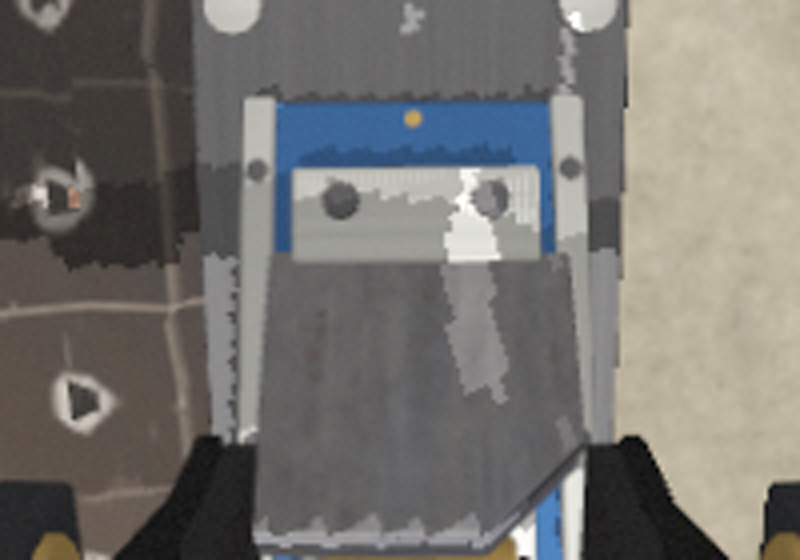

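Emit:
play_rows([
  {"x": 1.2, "y": -0.5, "z": 0.6, "spin": 0},
  {"x": 0, "y": 0, "z": 0, "spin": 0},
  {"x": 0, "y": 0, "z": 0, "spin": 0},
  {"x": -0.9, "y": 0, "z": 1.2, "spin": 0},
  {"x": -0.9, "y": 0, "z": 1.2, "spin": 0},
  {"x": -0.9, "y": 0, "z": 1.2, "spin": 0},
  {"x": 0, "y": 0, "z": 0, "spin": 0},
], newtons=4)

```text
time: 12.5
position: [0.5503, -0.0325, 0.1009]
tool_rot: [0.8, 0.6, 0.006, 0.009]
ft_force: [-1.5, -2.7, 2.2]
grip_width: 0.0499
```

```bash
python3 nestpos.py;  python3 - <<'E'
from h import *
o,c=snap("wrist","w12")
crop(c,"w12c",150,350,110,250,4)
E
```

```text
t 12.5 p [550.3 -32.5 100.9] F [-1.5 -2.7  2.2] Fdeck [ 3.7 -0.6  0.7] g 49.9 rot [-0.0016  0.0216]
tcp deck [40.9  0.1 21.1]
(25, 0, 5) deck [0.4 0.8 6.6]
(25, 0, -5) deck [ 5.1  0.9 -2.3]
(-25, 0, -5) deck [49.2  0.  21.3]
```

View pics/w12c.png

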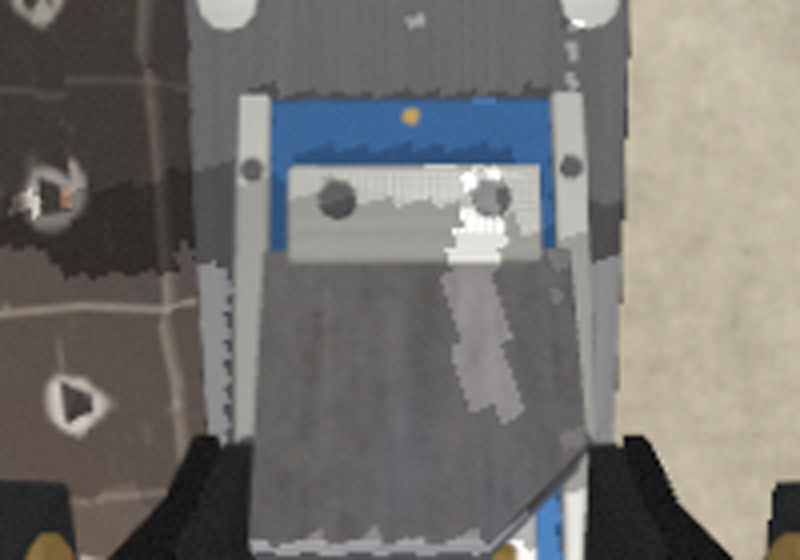

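Emit:
play_rows([
  {"x": -1.0, "y": -0.6, "z": 0.9, "spin": 0},
  {"x": -1.0, "y": -0.4, "z": 0.9, "spin": 0},
  {"x": -0.5, "y": 0, "z": 0.6, "spin": 0},
  {"x": 0, "y": 0, "z": 0, "spin": 0},
])

```text
time: 12.95
position: [0.55, -0.0336, 0.0991]
tool_rot: [0.8, 0.599, 0.008, 0.01]
ft_force: [0.5, 0.7, 3.2]
grip_width: 0.0499
```

```bash
python3 nestpos.py;  python3 - <<'E'
from h import *
o,c=snap("wrist","w13")
crop(c,"w13c",150,350,110,250,4)
E
```

```text
t 12.95 p [550.  -33.6  99.1] F [0.5 0.7 3.2] Fdeck [0.6 0.3 3.2] g 49.9 rot [0.001  0.0245]
tcp deck [41.2  0.1 19.1]
(25, 0, 5) deck [0.6 0.9 4.6]
(25, 0, -5) deck [ 5.3  1.  -4.2]
(-25, 0, -5) deck [49.5  0.  19.2]
```

View pics/w13c.png

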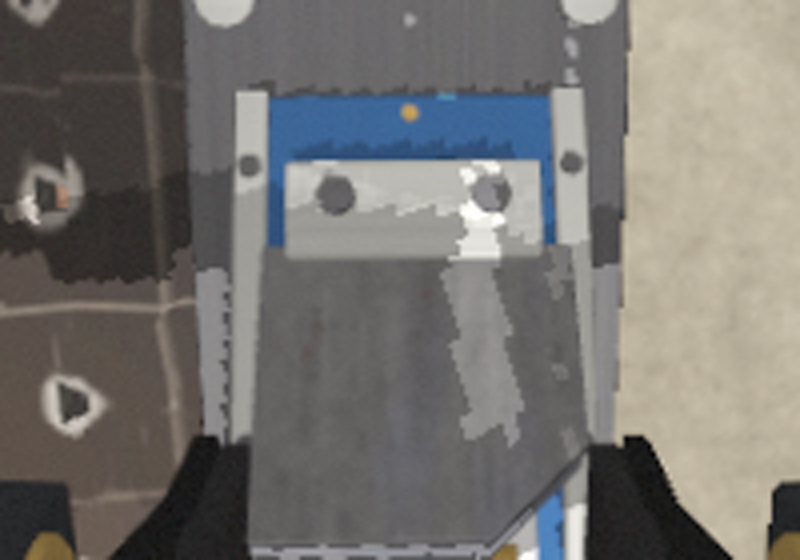

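Emit:
play_rows([
  {"x": 0, "y": 0, "z": 0, "spin": 0},
  {"x": 0, "y": 0, "z": 0, "spin": 0},
  {"x": 0, "y": 0, "z": 0, "spin": 0},
], grip=0.7)

```text
time: 13.3
position: [0.548, -0.0337, 0.0975]
tool_rot: [0.8, 0.599, 0.006, 0.008]
ft_force: [-0.0, 0.3, -0.0]
grip_width: 0.0598
```

```bash
python3 nestpos.py;  python3 - <<'E'
from h import *
o,c=snap("wrist","w14")
crop(c,"w14c",150,350,110,250,4)
o,s=snap("side","d14"); crop(s,"d14c",190,300,110,230,5)
E
```

```text
t 13.3 p [548.  -33.7  97.5] F [-0.   0.3 -0. ] Fdeck [-0.2 -0.1  0.1] g 59.8 rot [0.     0.0198]
tcp deck [41.  -1.8 17.4]
(25, 0, 5) deck [ 0.5 -1.2  2.8]
(25, 0, -5) deck [ 5.2 -1.  -6. ]
(-25, 0, -5) deck [49.4 -1.9 17.5]
```

View pics/w14c.png

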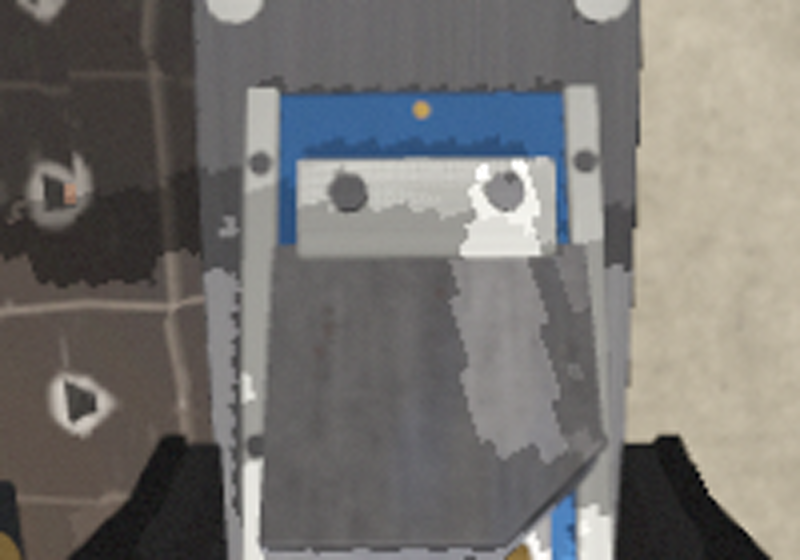

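View pics/d14c.png

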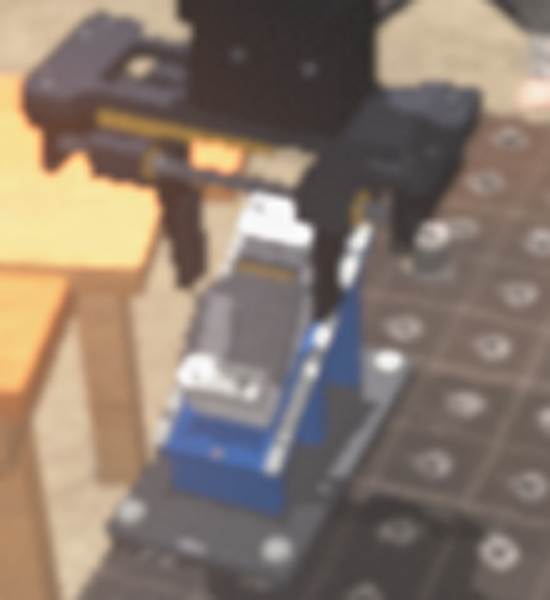

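Emit:
play_rows([
  {"x": 0, "y": 1.0, "z": 0, "spin": 0},
  {"x": 0, "y": 0, "z": 0, "spin": 0},
])

```text
time: 13.6
position: [0.5489, -0.034, 0.0973]
tool_rot: [0.8, 0.599, 0.006, 0.008]
ft_force: [0.2, -0.4, 1.5]
grip_width: 0.061
```

```bash
python3 nestpos.py; python3 where.py
```

```text
t 13.6 p [548.9 -34.   97.3] F [ 0.2 -0.4  1.5] Fdeck [1.  0.3 1.2] g 61.0 rot [-0.      0.0193]
tcp deck [41.  -0.9 17.1]
(25, 0, 5) deck [ 0.5 -0.2  2.6]
(25, 0, -5) deck [ 5.2 -0.1 -6.2]
(-25, 0, -5) deck [49.3 -0.9 17.2]
t 13.6 p [548.9 -34.   97.3] yaw y -16.34 F [ 0.2 -0.4  1.5] M [-0.003  0.007 -0.015] g 0.0610135608074306
```

Emit:
play_rows([
  {"x": 0, "y": 0, "z": 0, "spin": 0},
  {"x": 0, "y": 0, "z": 0, "spin": 0},
  {"x": 0, "y": 0, "z": 0, "spin": 0},
  {"x": 0, "y": 0, "z": 0, "spin": 0},
], grip=0.5, newtons=5)

```text
time: 14.0
position: [0.5493, -0.0343, 0.0973]
tool_rot: [0.8, 0.599, 0.006, 0.008]
ft_force: [0.5, 0.6, -0.8]
grip_width: 0.0502
```

Emit:
play_rows([
  {"x": 0, "y": 0, "z": 0, "spin": 0},
  {"x": 0, "y": 0, "z": 0, "spin": 0},
  {"x": 0, "y": 0, "z": 0, "spin": 0},
  {"x": 0, "y": 0, "z": 0, "spin": 0},
], grip=0.72)

```text
time: 14.4
position: [0.5488, -0.034, 0.0972]
tool_rot: [0.8, 0.599, 0.006, 0.008]
ft_force: [0.8, -0.5, -0.1]
grip_width: 0.0621
```

```bash
python3 nestpos.py;  python3 - <<'E'
from h import *
o,c=snap("wrist","w15")
crop(c,"w15c",150,350,110,250,4)
E
```

```text
t 14.4 p [548.8 -34.   97.2] F [ 0.8 -0.5 -0.1] Fdeck [ 0.2  0.9 -0.2] g 62.1 rot [-0.      0.0191]
tcp deck [41.  -1.  17.1]
(25, 0, 5) deck [ 0.5 -0.3  2.6]
(25, 0, -5) deck [ 5.2 -0.2 -6.3]
(-25, 0, -5) deck [49.3 -1.  17.2]
```

View pics/w15c.png

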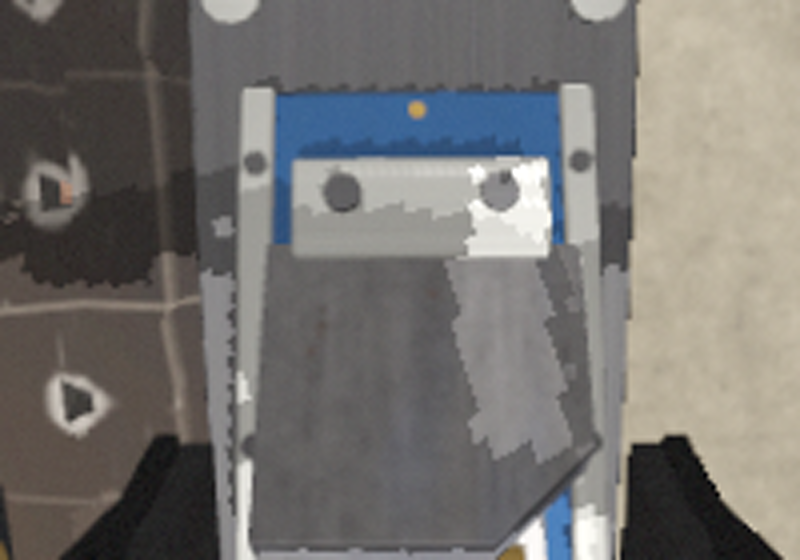

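Emit:
play_rows([
  {"x": 0, "y": 0, "z": -8, "spin": 0},
  {"x": 0, "y": 0, "z": -10, "spin": 0},
  {"x": 0, "y": 0, "z": -10, "spin": 0},
  {"x": 0, "y": 0, "z": -10, "spin": 0},
  {"x": 0, "y": 0, "z": 0, "spin": 0},
])

```text
time: 14.95
position: [0.5486, -0.0339, 0.1394]
tool_rot: [0.8, 0.599, 0.006, 0.008]
ft_force: [0.2, -0.5, 0.6]
grip_width: 0.063
```

Emit:
play_rows([
  {"x": 2, "y": 0, "z": 0, "spin": 0},
  {"x": 2, "y": 0, "z": 0, "spin": 0},
  {"x": 0, "y": 0, "z": 0, "spin": 0},
  {"x": 0, "y": 0, "z": 0, "spin": 0},
  {"x": 0, "y": 0, "z": 0, "spin": 0},
  {"x": 0, "y": 0, "z": 0, "spin": 0},
  {"x": 0, "y": 0, "z": 0, "spin": 0},
], grip=0, newtons=20)

```text
time: 15.65
position: [0.5491, -0.0294, 0.1388]
tool_rot: [0.8, 0.6, 0.006, 0.008]
ft_force: [0.4, -0.2, 1.1]
grip_width: 0.0149
```

```bash
cat > pr.py <<'E'
from nestpos import *
o=robot.get_obs(); O,D=deckframe(); T=tool(o); p=o["position"]*np.array(1000.)
d=p-O; yw=float(np.load("nest.npz")["yaw"]); h=d[0]*np.cos(yw)+d[1]*np.sin(yw)
print("t",round(o["time"],2),"h",round(h,1),"z",round(p[2],1),"deck y",round((D@d)[1],1),"F",np.round(o["ft_force"],1),"Fdeck",np.round(D@o["ft_force"],1),"g",round(o["grip_width"]*1000,1),"tilt",np.round(T[2,:2],4),"yaw",round(np.degrees(np.arctan2(T[1,1],T[0,1])),2))
E
python3 pr.py; python3 - <<'E'
from h import *
o,c=snap("wrist","w16")
crop(c,"w16c",150,350,110,250,4)
o,s=snap("side","d16"); crop(s,"d16c",190,300,110,230,5)
E
```

```text
t 15.65 h 25.5 z 138.8 deck y -2.0 F [ 0.4 -0.2  1.1] Fdeck [0.5 0.5 1. ] g 14.9 tilt [-0.0001  0.019 ] yaw -16.32
```

View pics/w16c.png

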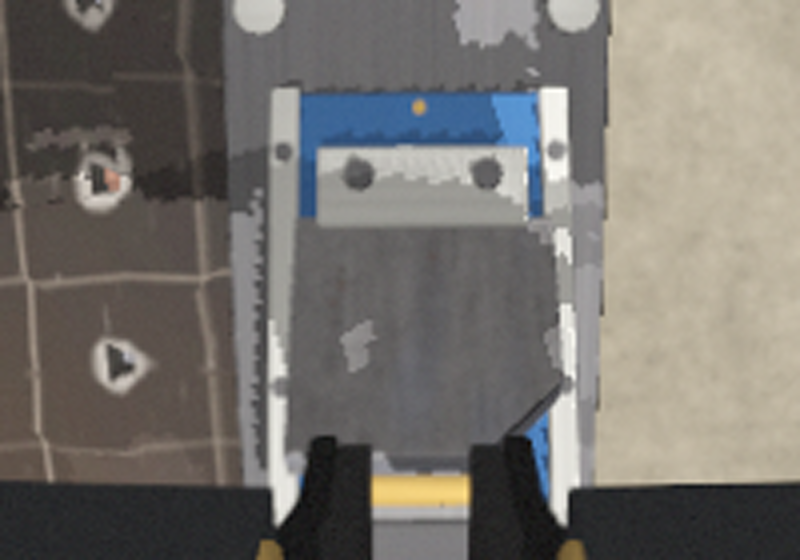

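View pics/d16c.png

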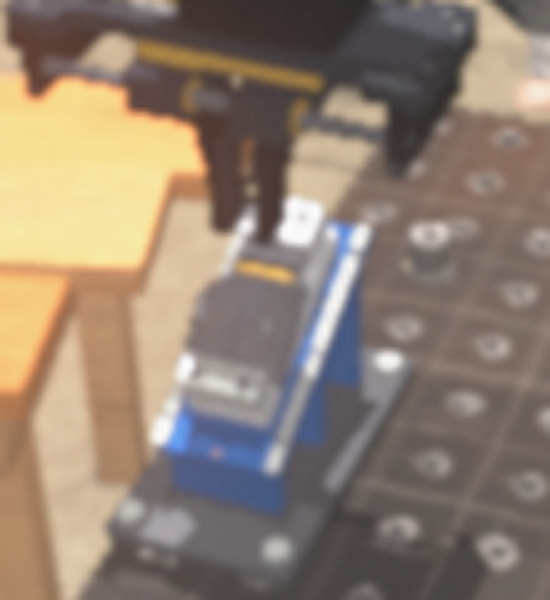

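Emit:
play_rows([
  {"x": 0, "y": 1, "z": 0, "spin": 0},
  {"x": 0, "y": 0, "z": 0, "spin": 0},
  {"x": 0, "y": 0, "z": 6, "spin": 0},
  {"x": 0, "y": 0, "z": 6, "spin": 0},
  {"x": 0, "y": 0, "z": 6, "spin": 0},
  {"x": 0, "y": 0, "z": 0, "spin": 0},
])

```text
time: 16.35
position: [0.5504, -0.0299, 0.1192]
tool_rot: [0.8, 0.599, 0.006, 0.008]
ft_force: [-0.2, 1.4, 0.3]
grip_width: 0.0003
```

```bash
python3 pr.py; python3 - <<'E'
from h import *
o,c=snap("wrist","w17")
crop(c,"w17c",150,350,120,260,4)
E
```

```text
t 16.35 h 25.6 z 119.2 deck y -0.6 F [-0.2  1.4  0.3] Fdeck [-1.1 -0.6  0.8] g 0.3 tilt [-0.0001  0.0189] yaw -16.34
```

View pics/w17c.png

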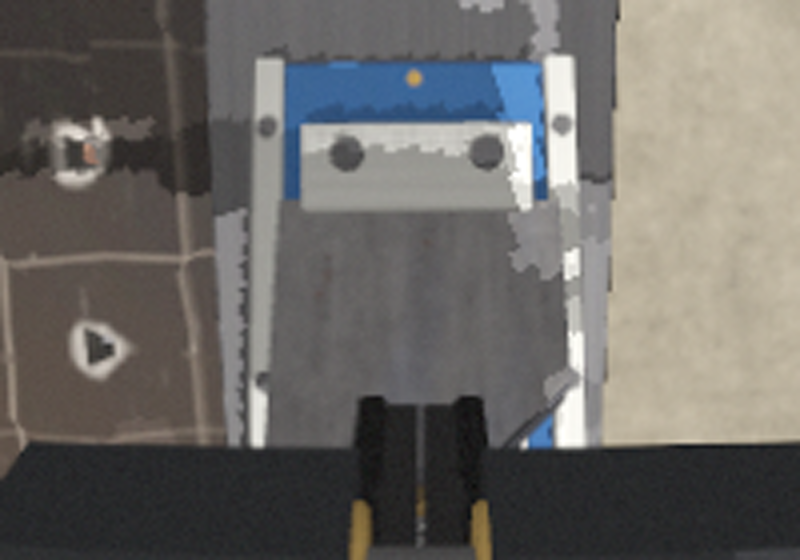

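Emit:
play_rows([
  {"x": 0, "y": 0, "z": 3, "spin": 0},
  {"x": 0, "y": 0, "z": 3, "spin": 0},
])

```text
time: 16.6
position: [0.5511, -0.0301, 0.1134]
tool_rot: [0.8, 0.599, 0.006, 0.008]
ft_force: [-0.5, -0.0, -1.2]
grip_width: 0.0003
```

```bash
python3 pr.py
```

```text
t 16.6 h 25.5 z 113.4 deck y 0.1 F [-0.5 -0.  -1.2] Fdeck [-0.3 -0.5 -1.2] g 0.3 tilt [0.     0.0203] yaw -16.34
```

Emit:
play_rows([
  {"x": 0, "y": -0.5, "z": 3, "spin": 0},
])

```text
time: 16.7
position: [0.5513, -0.0302, 0.1107]
tool_rot: [0.8, 0.599, 0.006, 0.009]
ft_force: [-2.5, 0.9, 16.3]
grip_width: 0.0008
```

Emit:
play_rows([
  {"x": 0, "y": 0, "z": 3, "spin": 0},
])

```text
time: 16.8
position: [0.5515, -0.0308, 0.1096]
tool_rot: [0.8, 0.6, 0.006, 0.01]
ft_force: [-6.0, -4.9, 17.6]
grip_width: 0.0003
```

```bash
python3 pr.py
```

```text
t 16.8 h 26.2 z 109.6 deck y 0.7 F [-6.  -4.9 17.6] Fdeck [13.2 -4.4 13.2] g 0.3 tilt [-0.0017  0.0227] yaw -16.26
```

Emit:
play_rows([
  {"x": 0.8, "y": -0.8, "z": 4, "spin": 0},
])

```text
time: 16.9
position: [0.5515, -0.0319, 0.1076]
tool_rot: [0.799, 0.601, 0.005, 0.012]
ft_force: [-1.4, -2.7, 4.3]
grip_width: 0.0007
```

```bash
python3 pr.py
```

```text
t 16.9 h 27.2 z 107.6 deck y 1.0 F [-1.4 -2.7  4.3] Fdeck [ 4.5 -0.6  2.7] g 0.7 tilt [-0.0055  0.0253] yaw -16.13
```

Emit:
play_rows([
  {"x": 1.5, "y": -1, "z": 3, "spin": 0.003},
])

```text
time: 17.0
position: [0.5515, -0.0308, 0.1052]
tool_rot: [0.8, 0.6, 0.006, 0.013]
ft_force: [-0.4, -0.3, 0.9]
grip_width: 0.0003
```

```bash
python3 pr.py
```

```text
t 17.0 h 26.2 z 105.2 deck y 0.7 F [-0.4 -0.3  0.9] Fdeck [ 0.7 -0.3  0.7] g 0.3 tilt [-0.0059  0.0272] yaw -16.31
```

Emit:
play_rows([
  {"x": 1, "y": -0.5, "z": 3, "spin": 0},
])

```text
time: 17.1
position: [0.5516, -0.0299, 0.1024]
tool_rot: [0.8, 0.599, 0.006, 0.013]
ft_force: [-0.0, -0.9, 0.3]
grip_width: 0.0004
```

```bash
python3 pr.py; python3 - <<'E'
from h import *
o,c=snap("wrist","w18")
crop(c,"w18c",150,350,120,260,4)
o,s=snap("side","d18"); crop(s,"d18c",190,300,110,230,5)
E
```

```text
t 17.1 h 25.2 z 102.4 deck y 0.6 F [-0.  -0.9  0.3] Fdeck [ 0.9  0.2 -0.1] g 0.4 tilt [-0.0059  0.0283] yaw -16.33
```

View pics/w18c.png

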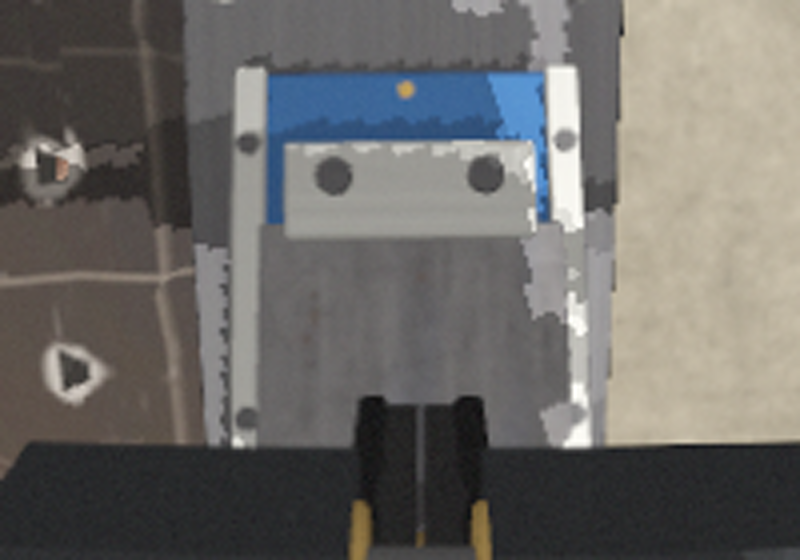

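View pics/d18c.png

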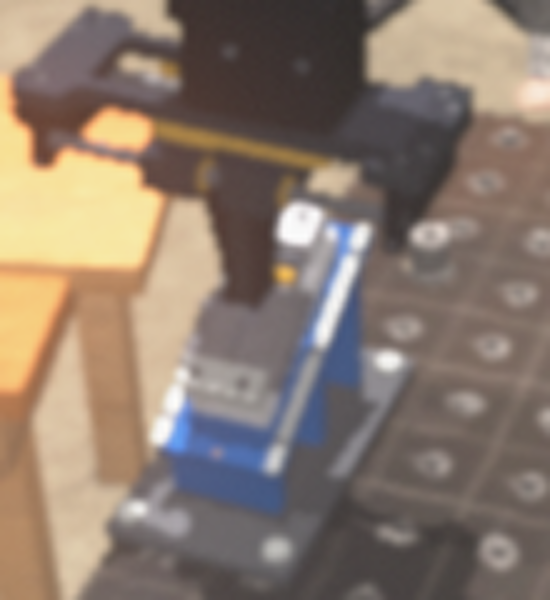

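Emit:
play_rows([
  {"x": 0, "y": -0.6, "z": 3, "spin": 0},
  {"x": 0, "y": -0.4, "z": 3, "spin": 0},
])

```text
time: 17.4
position: [0.5508, -0.0287, 0.0951]
tool_rot: [0.8, 0.599, 0.006, 0.012]
ft_force: [0.3, 0.8, 8.0]
grip_width: 0.0004
```

```bash
python3 pr.py
```

```text
t 17.4 h 24.3 z 95.1 deck y -0.6 F [0.3 0.8 8. ] Fdeck [2.6 0.  7.6] g 0.4 tilt [-0.0047  0.0272] yaw -16.32
```

Emit:
play_rows([
  {"x": 0, "y": 0, "z": 2.5, "spin": 0},
])

```text
time: 17.5
position: [0.5509, -0.0289, 0.0943]
tool_rot: [0.8, 0.6, 0.006, 0.013]
ft_force: [-7.8, -0.2, 35.1]
grip_width: 0.0004
```

```bash
python3 pr.py
```

```text
t 17.5 h 24.5 z 94.3 deck y -0.4 F [-7.8 -0.2 35.1] Fdeck [17.  -7.4 30.8] g 0.4 tilt [-0.0055  0.0272] yaw -16.27
```

Emit:
play_rows([
  {"x": 0, "y": 0, "z": -4, "spin": 0},
])

```text
time: 17.6
position: [0.5508, -0.0287, 0.0986]
tool_rot: [0.8, 0.6, 0.006, 0.013]
ft_force: [0.0, -0.3, -0.6]
grip_width: 0.0006
```

```bash
python3 pr.py; python3 - <<'E'
from h import *
o,s=snap("side","d19"); crop(s,"d19c",190,300,110,230,5)
o,s=snap("scene","s19"); crop(s,"s19c",210,330,100,220,5)
E
```

```text
t 17.6 h 24.3 z 98.6 deck y -0.6 F [ 0.  -0.3 -0.6] Fdeck [-0.   0.1 -0.6] g 0.6 tilt [-0.0055  0.0272] yaw -16.26
```

View pics/d19c.png

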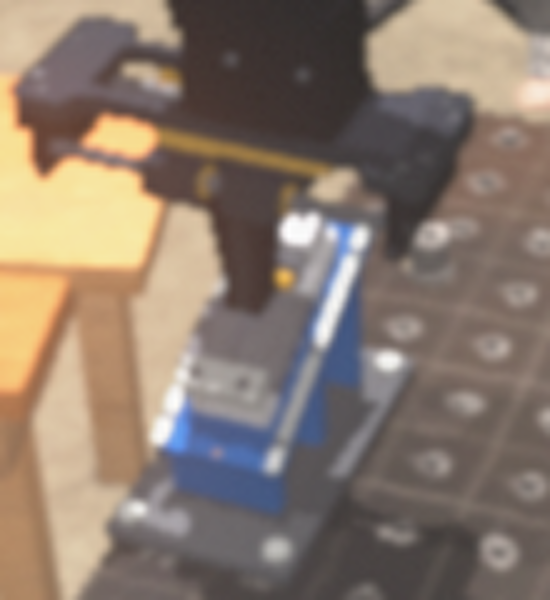

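View pics/s19c.png

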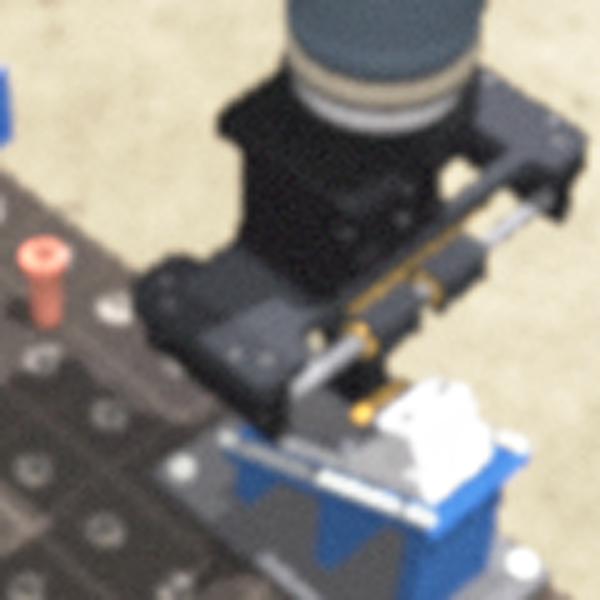

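Emit:
play_rows([
  {"x": 0, "y": 0, "z": -15, "spin": 0},
  {"x": 0, "y": 0, "z": -20, "spin": 0},
  {"x": 0, "y": 0, "z": -20, "spin": 0},
  {"x": -15, "y": 0, "z": -20, "spin": 0},
  {"x": -20, "y": 0, "z": -10, "spin": 0},
  {"x": -20, "y": 0, "z": 0, "spin": 0},
  {"x": 0, "y": 0, "z": 0, "spin": 0},
  {"x": 0, "y": 0, "z": 0, "spin": 0},
])

```text
time: 18.5
position: [0.5298, -0.0805, 0.181]
tool_rot: [0.8, 0.601, 0.003, 0.008]
ft_force: [0.2, 0.5, -0.3]
grip_width: 0.0003
```

```bash
python3 pr.py; python3 - <<'E'
from h import *
o,c=snap("wrist","w20"); crop(c,"w20c",190,320,80,200,6)
o,s=snap("side","d20"); crop(s,"d20c",190,300,110,230,5)
o,s=snap("scene","s20"); crop(s,"s20c",210,330,100,220,5)
E
```

```text
t 18.5 h 79.9 z 181.0 deck y -6.2 F [ 0.2  0.5 -0.3] Fdeck [-0.6  0.  -0. ] g 0.3 tilt [-0.0059  0.0163] yaw -16.17
```

View pics/w20c.png

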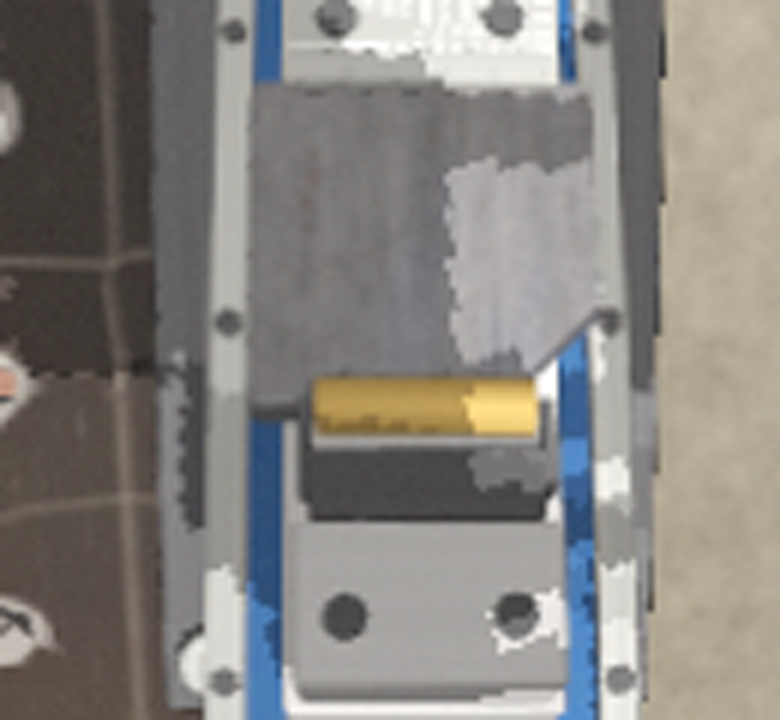

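View pics/d20c.png

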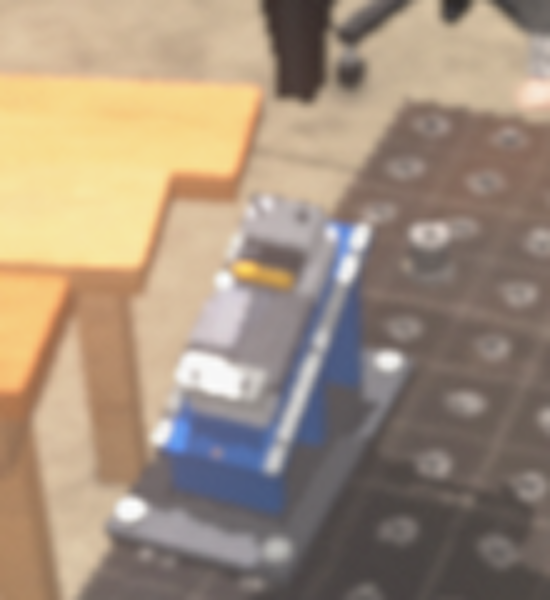

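View pics/s20c.png

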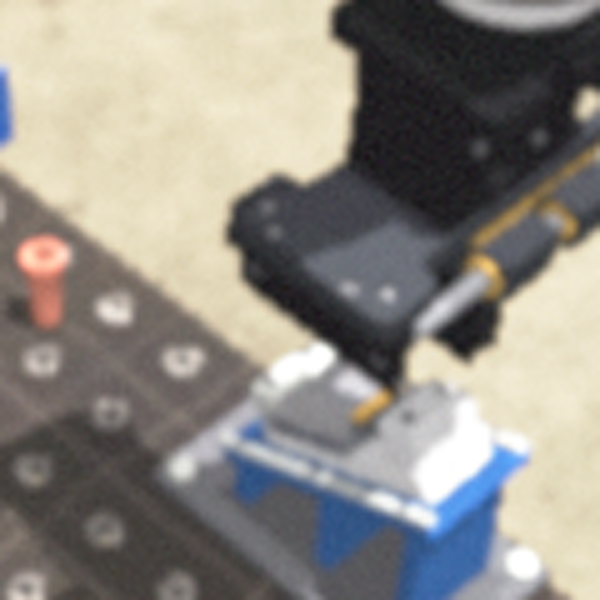

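```bash
python3 - <<'E'
from nestpos import *
o,c=pickle.load(open("w20.pkl","rb")); O,D=deckframe()
def pr(q): return ((proj(c,(O+np.array(q)@D)/1000,o)[0]-[190,80])*6).round(0)
for n,q in [("lip L",(3.5,-20,17)),("lip R",(3.5,20,17)),("roller L",(51.5,-15,17.9)),("roller R",(51.5,15,17.9)),("roll front L",(47.5,-15,13.9)),("roll front R",(47.5,15,13.9)),("plate UL",(50,-25,10)),("plate UR",(50,25,10)),("plate bot UL",(50,-25,0)),("plate UL 36",(36,-25,10)),("plate UR 36",(36,25,10)),("plate UL 5",(4,-25,10)),("plate UR 5",(4,25,10)),("unseated UL 15deg",(48+2,-25,10+6)),("house L",(69,-20,22)),("house R",(69,20,22))]: print(n,pr(q))
E
```

```text
lip L [286.  91.]
lip R [562.  93.]
roller L [319. 406.]
roller R [538. 406.]
roll front L [319. 386.]
roll front R [535. 387.]
plate UL [249. 411.]
plate UR [602. 412.]
plate bot UL [253. 430.]
plate UL 36 [250. 317.]
plate UR 36 [599. 318.]
plate UL 5 [254. 115.]
plate UR 5 [591. 117.]
unseated UL 15deg [246. 400.]
house L [280. 525.]
house R [581. 525.]
```

```bash
python3 - <<'E'
from h import *
o,c=pickle.load(open("w20.pkl","rb")); crop(c,"w20d",220,300,125,175,10)
g=c["img"].astype(int)
for r in [98,105,115,125,130]:
    print(r,[tuple(v) for v in g[r,226:236]],[tuple(v) for v in g[r,284:296]])
E
```

```text
98 [(np.int64(169), np.int64(167), np.int64(163)), (np.int64(179), np.int64(177), np.int64(173)), (np.int64(179), np.int64(177), np.int64(172)), (np.int64(178), np.int64(177), np.int64(171)), (np.int64(181), np.int64(179), np.int64(173)), (np.int64(147), np.int64(147), np.int64(143)), (np.int64(119), np.int64(114), np.int64(114)), (np.int64(122), np.int64(119), np.int64(119)), (np.int64(127), np.int64(127), np.int64(124)), (np.int64(124), np.int64(123), np.int64(121))] [(np.int64(124), np.int64(121), np.int64(123)), (np.int64(125), np.int64(120), np.int64(120)), (np.int64(121), np.int64(117), np.int64(118)), (np.int64(115), np.int64(114), np.int64(114)), (np.int64(128), np.int64(126), np.int64(125)), (np.int64(178), np.int64(175), np.int64(171)), (np.int64(177), np.int64(176), np.int64(170)), (np.int64(175), np.int64(175), np.int64(168)), (np.int64(145), np.int64(144), np.int64(140)), (np.int64(95), np.int64(93), np.int64(93)), (np.int64(96), np.int64(97), np.int64(97)), (np.int64(101), np.int64(100), np.int64(99))]
105 [(np.int64(177), np.int64(176), np.int64(171)), (np.int64(181), 
[... 3370 characters left out ...]
p.int64(120), np.int64(117), np.int64(116)), (np.int64(120), np.int64(117), np.int64(117)), (np.int64(119), np.int64(119), np.int64(116))] [(np.int64(165), np.int64(160), np.int64(160)), (np.int64(170), np.int64(166), np.int64(166)), (np.int64(173), np.int64(169), np.int64(169)), (np.int64(173), np.int64(170), np.int64(169)), (np.int64(177), np.int64(173), np.int64(173)), (np.int64(182), np.int64(179), np.int64(178)), (np.int64(179), np.int64(178), np.int64(173)), (np.int64(180), np.int64(178), np.int64(172)), (np.int64(179), np.int64(178), np.int64(172)), (np.int64(167), np.int64(166), np.int64(160)), (np.int64(127), np.int64(126), np.int64(123)), (np.int64(98), np.int64(96), np.int64(96))]
```

View pics/w20d.png

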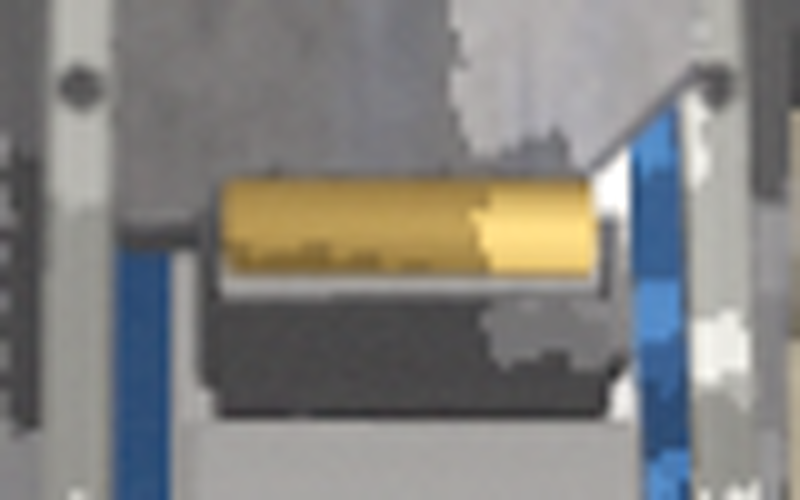

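```bash
python3 - <<'E'
from h import *
from rig import robot
o,c=snap("scene","s21")
print(o["time"],o["ft_force"])
print(robot.hand_in())
E
```

```text
18.65 [-0.71754006 -0.00337311  0.32651457]
the job is handed in; nothing more can be done
None
```

View pics/s21.png

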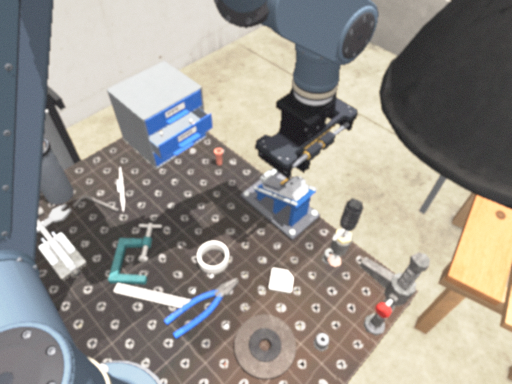

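The dark plate is in the jig, tucked under the lip and locked by the roller. I handed the job in at about 18.7 s of robot time, with the arm clear and no force reading.

**How it went:** I gripped the plate near one edge with a light grip and let it pivot to about 52° as I lifted it. I then slid the low edge under the lip until I felt the stop (about 22 N). I lowered the plate onto the roller, re-centred it between the jaws and let go. Last, I pressed the raised edge down with shut fingers. The force peaked at about 18 N, fell to nearly zero as the plate passed the roller, then rose sharply on the floor, and I backed off.

**Last checks, from the wrist picture before hand-in:**
- The roller lies over the plate's upper edge by about 3 to 4 mm and is fully forward to within about 0.5 mm.
- The visible end face shows no leftover tilt.
- The plate is centred to within about 0.5 mm.
- The cup (219, 157) and pale plate (281, 280) are where they started in the scene picture.

**What disagreed:**
- The press ended at about 35 N against the floor before I backed off, more than the click needed.
- Firm contact came about 3 mm higher than my model of the nest predicted. The roller also looks about 2% larger than predicted in that picture. I put both down to a height error in my nest estimate rather than an unseated plate.
- I had no direct reading of the catch to confirm that it locked.

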